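Set the grain mill to 7, give it an empty canister and start it

TASK

Get the stone mill going for the next batch: turn its grind collar until it clicks home with 7 at the red index mark, and lift the look-alike canisters on the wooden tray to feel which one is empty. Set the empty one on the mill's deck and slide it right back under the spout, keeping all canisters upright and leaving the full ones standing on the tray; set them down, do not drop them. Once collar and canister are set, and not before, press the green start button, and leave the jars and the flour brush where they are.

Things in the scene. Friction and masses are not known exactly. Their poses are not given: they have to be found in the camera images.
- mill: counter-top stone grain mill, fixed; -x is its front, z up, origin on the counter. In mm: steel base x -185 to 133, y -110 to 110, its top (the deck) at z 22; white housing x -27 to 133, y -85 to 85, up to z 235; chute x -71 to -25, y -18 to 18, z 115 to 145, spout under it down to z 102; above the collar a fixed hopper with wooden lid, radius 45, up to z 298
- under_spout (a point): point on the deck (22 mm up) straight below the spout, at mill x -60 mm, y 0; axes as the mill's. A canister is right back when its axis stands here, touching the housing. Two rails 12 mm high, 74 mm apart, flank it from mill x -105 to -27, flared in front to -132; ahead of them the deck is bare
- deck_front (a point): point on the front of the deck (22 mm up), between the rails' flared ends, at mill x -130 mm, y 0; axes as the mill's. A canister can be set down here with a gripper from above, clear of the chute; under the spout there is no room above it, so from here it is pushed 70 mm back (+x), low down lest it tips
- collar (a joint): grind collar, rad, growing anticlockwise seen from above about the upright collar_axis. Numbers 1 to 8 on its white flange, 20 degrees apart; the one at the red mark on the housing's front edge is the setting: 0 is 1, 0.349 is 2, ... 2.094 is 7, 2.443 is 8 and the stop. Let go within 0.15 rad of a number it springs into that notch; a click takes about 0.25 N m (3 N at the lug). Starts on 1 to 5
- collar_axis (a point): point on the collar's axis level with the flange's top face, 249 mm above the counter, at mill x 53 mm, y 0; axes as the mill's. Flange radius 70 mm; knurled sleeve above it radius 50 mm
- collar_lug (a point): middle of the collar's red lug, an upright peg 14 mm thick with a 16 mm ball top, 86 mm out from collar_axis, 30 mm above the flange's top; the peg is clear from 6 to 54 mm above the flange. Push it round or hold it. Seen from the axis it lies 130 degrees from the mill's +x at collar value 0, at 250 degrees on 7
- start_top (a point): middle of the top of the green start button, 26 mm in diameter, 18 mm above the deck at mill x -145, y 86 mm (its left front corner), in a black ring 42 mm wide; pressed straight down, springs back
- start (a joint): travel of the start button: 0 up, 0.006 m fully down; counts as pressed beyond 0.004; about 5 N fully down
- tray: fixed wooden tray, 260 mm (x) by 320 mm (y), rim 18 mm high and 8 mm thick, its floor 8 mm above the counter. Origin: under its centre. The canisters and the sesame jar stand on it
- can_a_mid (a point): one of three outwardly identical steel canisters: 66 mm in diameter, 70 mm tall, with a fixed white lid with a black self-closing inlet. This point: its centre, 35 mm above its foot; z is its axis. Two are full (0.30 to 0.39 kg each), one is empty (0.10 to 0.14 kg); which is which cannot be seen, only felt by lifting. Grip it no lower than its middle
- can_b_mid (a point): one of three outwardly identical steel canisters: 66 mm in diameter, 70 mm tall, with a fixed white lid with a black self-closing inlet. This point: its centre, 35 mm above its foot; z is its axis. Two are full (0.30 to 0.39 kg each), one is empty (0.10 to 0.14 kg); which is which cannot be seen, only felt by lifting. Grip it no lower than its middle
- can_c_mid (a point): one of three outwardly identical steel canisters: 66 mm in diameter, 70 mm tall, with a fixed white lid with a black self-closing inlet. This point: its centre, 35 mm above its foot; z is its axis. Two are full (0.30 to 0.39 kg each), one is empty (0.10 to 0.14 kg); which is which cannot be seen, only felt by lifting. Grip it no lower than its middle
- sesame_jar: bystander: small amber jar with wooden cap, 40 mm in diameter, 70 mm tall, on a corner of the tray; origin under its centre
- salt_jar: bystander: glass jar with blue cap, 60 mm in diameter, 85 mm tall; origin under its centre
- flour_brush: bystander: flat wooden flour brush, 190 mm long, lying behind the tray; origin on the counter under its middle
Things that resemble listed ones, but are neither listed nor needed, are in the scene too. What is shaped like the part that bears can_b_mid but orange is not meant.

How it is judged:
By the outcome, as a careful person would: the job done as asked, in the order asked, and still so for the second after the job is handed in, with the robot touching nothing.
It also fails if it takes over 72 s, if anything falls off the work surface, if the arm or the gripper's body presses on something with over 40 N, if the wrist force passes 120 N, or if a joint passes its speed limit or range.

ROBOT

A 6-joint arm with a two-finger parallel gripper is mounted at the origin on the work surface. World frame = base frame: x ahead of the robot, y to its left, z up, the work surface at z = 0. Lengths are in m, angles in degrees, forces in N, time in s.
With the tool pointing down it reaches from about 0.35 to 0.875 m from the base axis. Payload 4.2 kg.
Tool frame: the origin (TCP) lies at the very end of the fingers, on their centre line; the grasp point (between the pads) lies 19 mm behind it (r.hold_point_z is the distance from the TCP to the grasp point, in m); z points along the fingers, y is the direction in which the jaws open and shut (so a half turn about z gives the same grasp; the last joint's range is limited). The gripper opens to 87 mm and grips with 3 to 60 N. Pads are 19 mm wide; open, the fingers measure 117 mm over their backs; the gripper's body (75 mm by 190 mm) begins 51 mm behind the grasp point.
Start: joints at [14.817, 22.042, 0.453, 0, -68.411, -14.817], TCP at [0.625, 0, 0.223] pointing down, gripper open.
Joint ranges: [-179.83, 179.83], [-69.29, 118.12], [-61.27, 80.66], [-181.25, 117.63], [-171.15, -9.14], [-177.46, 177.46]. Speed limits (degrees/s): [159.86, 159.86, 180, 180, 180, 180].

INTERFACE

Orientations are given as a 3x3 rotation matrix whose columns are the frame's x, y, z axes.
In Python, from station import r, cams, ticket gives the robot as it stands.
- The arm moves only by the tool drive_tool, never from a script. Its argument "deltas" is a list of rows, each an object of numbers: "dx", "dy", "dz": the shift along the tool's x, y, z in m; "wx", "wy", "wz": the turn, a rotation vector about the tool's x, y, z in degrees. A call has 1 to 20 rows; each row is the pose to reach, as a shift and turn from the pose commanded when the call began, along the tool's axes at that moment; what a row does not reach only later rows make up. A row lasts 1/10 s, in which the tool goes at most 50 mm and 8.59 degrees, less where a joint would pass 70% of its speed; a pose out of reach is approached as far as the arm can. A call with a gripper value outside its range is refused whole. "gripper" is the opening, from 0 (shut) to 1 (fully open), set as the call begins (left out, the last holds). The fingers move at their own pace and stop on an object; the grip force is fixed at half the most. Time passes only in rows, so rows that repeat a pose let the fingers close. It gives the time, the measured TCP pose, the force and the opening at its end, in the units of the state.
- r.sense(): the state, without advancing time (a new reading comes with each control period).
- cams.capture(name): name is "scene" or "side" or "wrist"; returns the picture (400x640x3 uint8, red, green, blue); there is no depth.
- cams.camera_model(name): a dict with "intrinsics" (3x3 intrinsics, pixels), "extrinsics" (4x4, takes a point from world to camera coordinates); the wrist camera has in their place "T_tool_cam" (4x4, takes a point from camera to tool coordinates, whose origin is the TCP and whose axes are the flange's). Camera axes: x right, y down, z forward; pixel columns grow to the right and rows downward; lengths in m; the calibration is good to about 2 mm. A picture is of the moment at which its call begins: read the wrist's pose just before it. camera_model takes no time and is no camera call.
- ticket.finish_job(): hands the job in, once; it reports no verdict.
The state is a dict: "time_s": time; "joints": joint angles; "joint_velocities": joint speeds; "effort": joint torques, N m; "tcp_pos": TCP position; "ee_rot": TCP orientation; "wrist_force": force on the tool from outside, world axes, zero at the start; "moment": the same for the moment, N m; "gripper_width": opening from 0.0 (shut) to 1.0 (fully open).
Only numpy, scipy, OpenCV 4.12 (cv2) and the standard library are available. Lean on these libraries where they do the work, as an engineer would, in place of code of your own. Each camera call takes 0.05 s, during which the arm holds its last target.

## Working session

There is one attempt and no reset: what is moved stays moved. The work goes in short steps, Python scripts to look and compute and a tool call to move; the robot and the scene stay as the last step left them, time stands still between calls to the robot, and variables do not carry over. Pictures are saved under pics/ and viewed, and the job is handed in when it is done.

Besides the shell and the picture viewer there is one more tool, called as name([rows], argument=value, ...), one row to a line, values as JSON. drive_tool: Moves the arm, as the interface text tells. Its arguments: {"type":"object","properties":{"deltas":{"type":"array","items":{"type":"object","properties":{"dx":{"type":"number"},"dy":{"type":"number"},"dz":{"type":"number"},"wx":{"type":"number"},"wy":{"type":"number"},"wz":{"type":"number"}}}},"gripper":{"type":"number"}},"required":["deltas"]}

```bash
ls; mkdir -p pics
python3 - <<'E'
from station import r,cams
import cv2
s=r.sense();print(s)
for n in("scene","side","wrist"):
    im=cams.capture(n);cv2.imwrite(f"pics/{n}0.png",im[:,:,::-1])
    print(n,cams.camera_model(n))
print(r.hold_point_z)
E
```

```text
pics
{'time_s': 0.0, 'joints': array([ 1.48179353e+01,  2.20903719e+01,  3.78945234e-01, -3.11650341e-02,
       -6.84121830e+01, -1.48194318e+01]), 'joint_velocities': array([-0.11696283,  0.09556447,  0.01696345,  0.02789197, -0.03690715,
        0.10596644]), 'effort': array([ 5.69075401e-04, -3.90661991e+01,  1.87403029e+01,  4.22001421e+00,
        1.09914420e-02, -1.81494070e-04]), 'tcp_pos': array([6.24379263e-01, 4.03593147e-05, 2.21452390e-01]), 'ee_rot': array([[-2.26720432e-04, -9.99997521e-01, -2.21494915e-03],
       [-9.99999972e-01,  2.26860042e-04, -6.27793629e-05],
       [ 6.32816907e-05,  2.21493486e-03, -9.99997545e-01]]), 'wrist_force': array([ 0.57645388, -0.70678072, -0.31637313]), 'moment': array([ 0.00713837, -0.01473381, -0.04852353]), 'gripper_width': 0.9998179142837484}
scene {'intrinsics': array([[428.39329766,   0.        , 315.82634819],
       [  0.        , 428.39329766, 194.46167449],
       [  0.        ,   0.        ,   1.        ]]), 'extrinsics': array([[-3.70240437e-01,  9.28935761e-01, -6.08059979e-04,
         2.63836700e-01],
       [ 7.37856
[... 514 characters left out ...]
.41765325, -0.87628416,  0.26100145],
       [ 0.45981363,  0.74606323, -0.48162339,  1.09439243],
       [ 0.        ,  0.        ,  0.        ,  1.        ]])}
wrist {'intrinsics': array([[279.77078086,   0.        , 316.37522267],
       [  0.        , 279.77078086, 198.37779213],
       [  0.        ,   0.        ,   1.        ]]), 'T_tool_cam': array([[ 1.86360985e-04, -9.61352954e-01, -2.75318839e-01,
         7.41417335e-02],
       [ 9.99999971e-01,  2.21436614e-04, -9.63165582e-05,
         2.34003920e-04],
       [ 1.53559879e-04, -2.75318813e-01,  9.61352967e-01,
        -1.62176572e-01],
       [ 0.00000000e+00,  0.00000000e+00,  0.00000000e+00,
         1.00000000e+00]])}
0.0187
```

View pics/scene0.png

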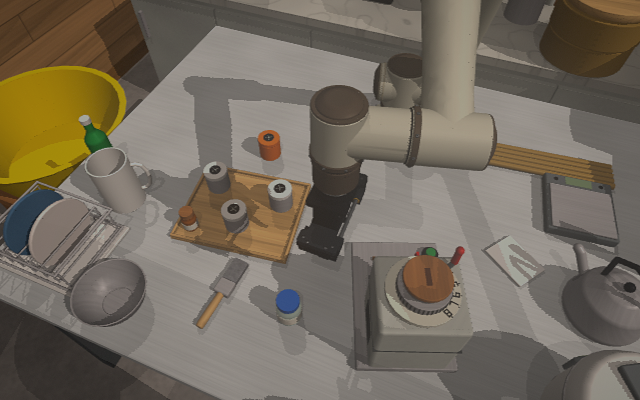

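View pics/side0.png

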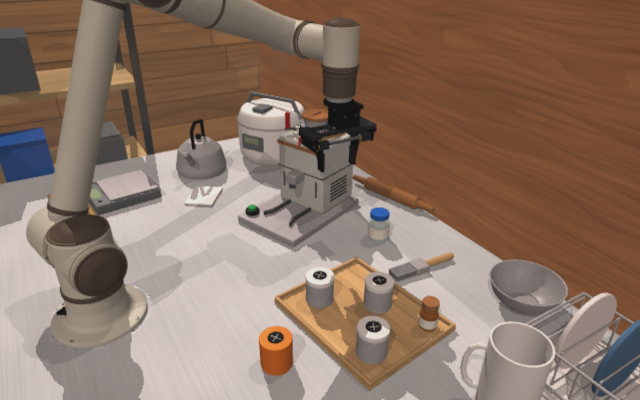

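View pics/wrist0.png

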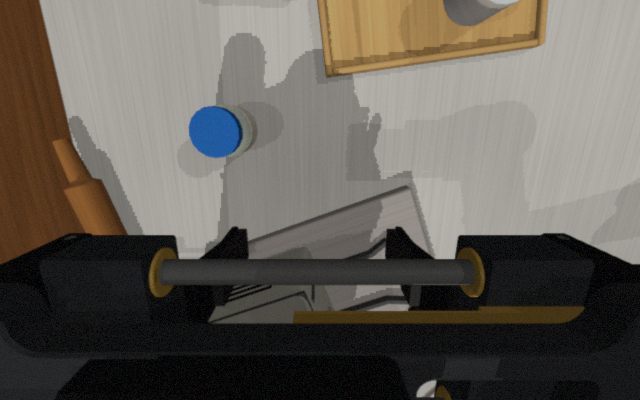

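Run:
```python
import cv2,numpy as np
a=cv2.imread("pics/scene0.png");b=cv2.imread("pics/side0.png")
c1=cv2.resize(a[235:380,335:495],(800,725),interpolation=cv2.INTER_CUBIC)[:600]
cv2.imwrite("pics/c1.png",c1)
cv2.imwrite("pics/c2.png",cv2.resize(b[110:250,230:380],(640,598),interpolation=cv2.INTER_CUBIC))
cv2.imwrite("pics/c3.png",cv2.resize(a[120:270,160:320],(640,600),interpolation=cv2.INTER_CUBIC))
```

```text
(no output)
```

View pics/c1.png

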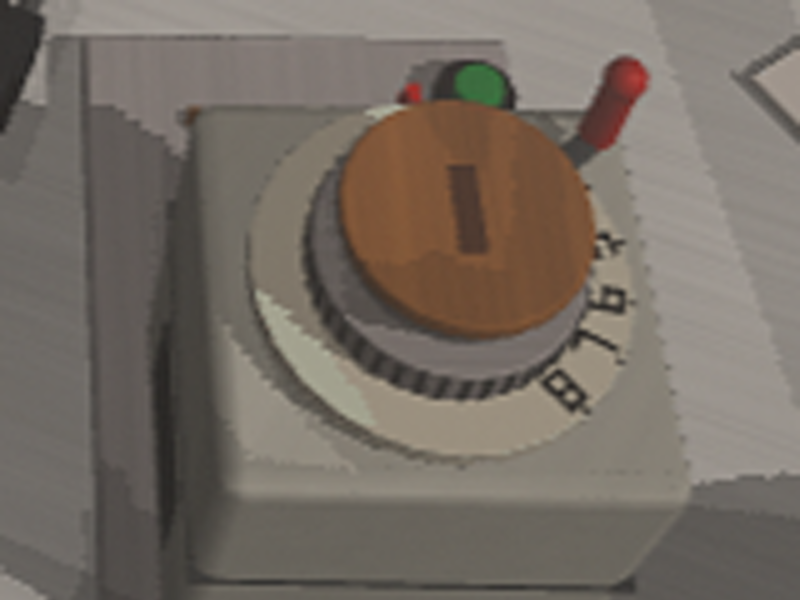

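View pics/c2.png

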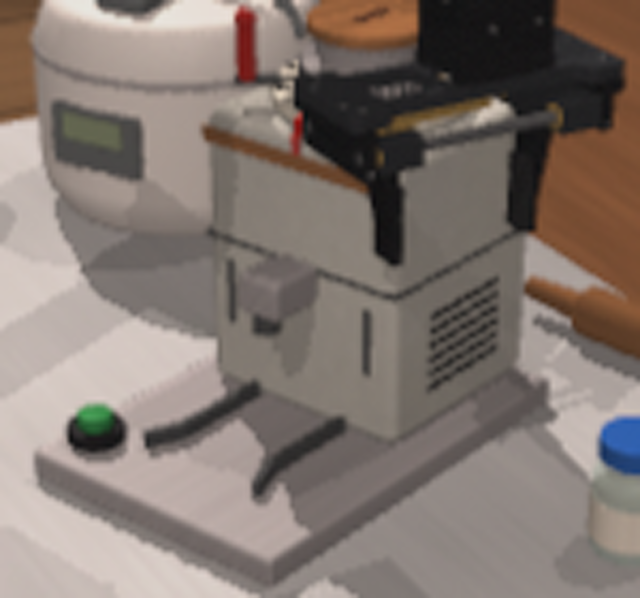

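View pics/c3.png

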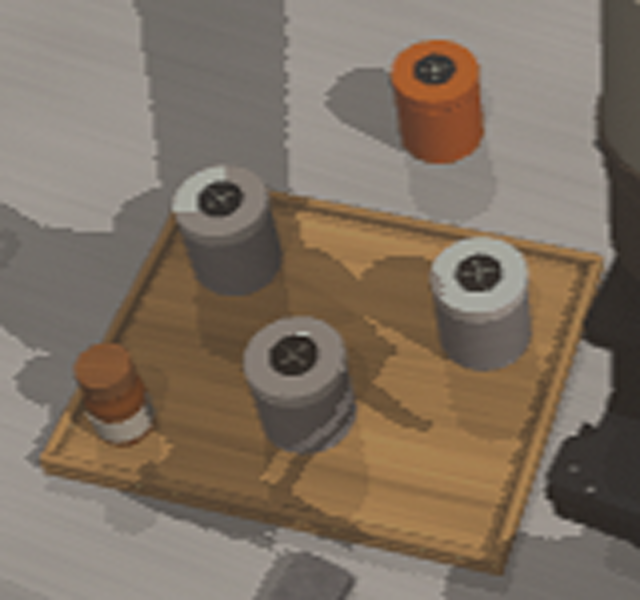

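```bash
cat > h.py <<'E'
import numpy as np,cv2
from station import r,cams
def ray(n,uv,st=None):
    m=cams.camera_model(n);K=np.array(m["intrinsics"])
    if n=="wrist":
        st=st or r.sense();T=np.eye(4);T[:3,:3]=st["ee_rot"];T[:3,3]=st["tcp_pos"]
        W=T@np.array(m["T_tool_cam"])
    else: W=np.linalg.inv(np.array(m["extrinsics"]))
    d=W[:3,:3]@np.linalg.solve(K,[uv[0],uv[1],1.]);return W[:3,3],d/np.linalg.norm(d)
def plane(n,uv,z,st=None):
    o,d=ray(n,uv,st);return o+d*(z-o[2])/d[2]
def tri(a,b):
    A=[];B=[]
    P=[]
    for o,d in(a,b):
        M=np.eye(3)-np.outer(d,d);A.append(M);B.append(M@o)
    p=np.linalg.lstsq(np.vstack(A),np.hstack(B),rcond=None)[0];
    return p
def proj(n,p):
    m=cams.camera_model(n);E=np.array(m["extrinsics"]);q=np.array(m["intrinsics"])@(E[:3,:3]@p+E[:3,3]);return q[:2]/q[2]
E
python3 - <<'E'
from h import *
np.set_printoptions(precision=4,suppress=True)
a=cv2.imread("pics/scene0.png");b=cv2.imread("pics/side0.png")
def blob(im,lo,hi,box):
    h=cv2.cvtColor(im,cv2.COLOR_BGR2HSV);m=cv2.inRange(h,np.array(lo),np.array(hi));x0,y0,x1,y1=box
    q=m[y0:y1,x0:x1];M=cv2.moments(q,True);return (M['m10']/M['m00']+x0,M['m01']/M['m00']+y0),M['m00']
dk=((0,0,0),(179,255,75))
for nm,bs in(("A",(205,162,226,180)),("B",(270,180,291,196)),("C",(224,202,244,218))):
    p,n=blob(a,*dk,bs);print(nm,p,n,plane("scene",p,.078))
for nm,bs in(("side l",(308,268,332,280)),("m",(368,270,390,287)),("r",(362,318,385,333))):
    p,n=blob(b,*dk,bs);print(nm,p,n,plane("side",p,.078))
g=((45,80,40),(85,255,255))
ga,_=blob(a,*g,(415,240,445,262));gb,_=blob(b,*g,(240,195,265,220))
print("green",ga,gb,plane("scene",ga,.040),plane("side",gb,.038))
C2=lambda u,v:(230+u/4.2667,110+v/4.2714)
C1=lambda u,v:(335+u/5,235+v/5)
print("FL",plane("side",C2(38,457),.022),plane("scene",C1(503,42),.022))
print("FR",plane("side",C2(272,566),.022),plane("scene",C1(85,40),.022))
print("BR",plane("side",C2(546,388),.022))
p,n=blob(a,(5,90,60),(18,255,255),(400,253,458,305));print("lid",p,n,plane("scene",p,.298))
la=C1(627,77);print("lugball",plane("scene",la,.249+.054+.008))
E
```

```text
A (215.45070422535213, 170.1549295774648) 71.0 [ 0.4531 -0.4032  0.078 ]
B (279.1587301587302, 188.0) 63.0 [ 0.4451 -0.2126  0.078 ]
C (233.02439024390245, 208.3780487804878) 82.0 [ 0.5504 -0.2954  0.078 ]
side l (319.51020408163265, 275.0816326530612) 49.0 [ 0.4459 -0.2139  0.078 ]
m (379.0632911392405, 279.56962025316454) 79.0 [ 0.5529 -0.2952  0.078 ]
r (372.79, 326.38) 100.0 [ 0.4524 -0.4068  0.078 ]
green (430.65625, 251.484375) (251.96, 207.94) [0.4628 0.2107 0.04  ] [0.466  0.2059 0.038 ]
FL [0.4217 0.2021 0.022 ] [0.4227 0.2186 0.022 ]
FR [0.4971 0.004  0.022 ] [0.5017 0.017  0.022 ]
BR [0.7817 0.1072 0.022 ]
lid (428.04619422572176, 278.2304461942257) 1905.0 [0.6839 0.1997 0.298 ]
lugball [0.616  0.2402 0.311 ]
```

drive_tool([
  {"dz": -0.05},
  {"dz": -0.1},
  {"dz": -0.15,"wz": 8},
  {"dz": -0.2,"wz": 16},
  {"dz": -0.22,"dx": -0.03,"dy": -0.03,"wz": 24},
  {"dz": -0.22,"dx": -0.06,"dy": -0.06,"wz": 32},
  {"dz": -0.22,"dx": -0.08,"dy": -0.1,"wz": 40},
  {"dz": -0.22,"dx": -0.08,"dy": -0.115,"wz": 48},
  {"dz": -0.22,"dx": -0.08,"dy": -0.115,"wz": 56},
  {"dz": -0.22,"dx": -0.08,"dy": -0.115,"wz": 64},
  {"dz": -0.22,"dx": -0.08,"dy": -0.115,"wz": 72},
  {"dz": -0.22,"dx": -0.08,"dy": -0.115,"wz": 80},
  {"dz": -0.22,"dx": -0.08,"dy": -0.115,"wz": 88},
  {"dz": -0.22,"dx": -0.08,"dy": -0.115,"wz": 96},
  {"dz": -0.22,"dx": -0.08,"dy": -0.115,"wz": 104},
  {"dz": -0.22,"dx": -0.08,"dy": -0.115,"wz": 112},
  {"dz": -0.22,"dx": -0.08,"dy": -0.115,"wz": 120},
  {"dz": -0.22,"dx": -0.08,"dy": -0.115,"wz": 120},
  {"dz": -0.22,"dx": -0.08,"dy": -0.115,"wz": 120},
], gripper=0.35)

```text
schema error: expected keys dx, dy, dz, wx, wy, wz
```

Run:
```python
from h import *
import pickle
s=r.sense();print(s["time_s"],s["joints"],s["tcp_pos"],s["ee_rot"],s["gripper_width"])
pickle.dump(s,open("s1.pkl","wb"))
cv2.imwrite("pics/w1.png",cams.capture("wrist")[:,:,::-1])
```

```text
0.15 [ 1.48176551e+01  2.20801799e+01  3.95404173e-01 -1.82296904e-02
 -6.84117444e+01 -1.48163036e+01] [6.24528819e-01 1.03043530e-05 2.21705673e-01] [[-9.36040195e-05 -9.99998543e-01 -1.70421687e-03]
 [-9.99999985e-01  9.38509409e-05 -1.44809110e-04]
 [ 1.44968841e-04  1.70420329e-03 -9.99998537e-01]] 0.9984553012355559
```

View pics/w1.png

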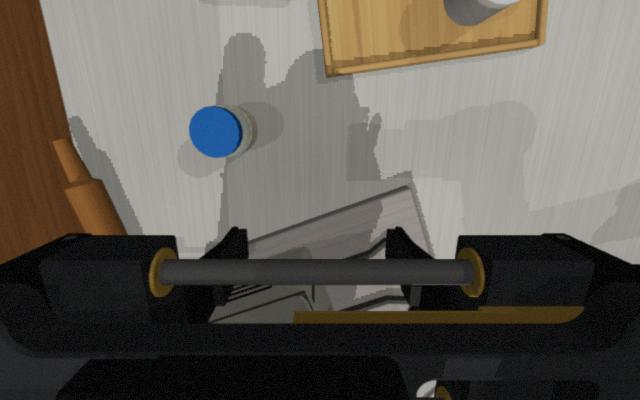

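drive_tool([
  {"dx": 0,"dy": 0,"dz": -0.05,"wx": 0,"wy": 0,"wz": 0},
  {"dx": 0,"dy": 0,"dz": -0.1,"wx": 0,"wy": 0,"wz": 8},
  {"dx": 0,"dy": 0,"dz": -0.15,"wx": 0,"wy": 0,"wz": 16},
  {"dx": 0,"dy": 0,"dz": -0.2,"wx": 0,"wy": 0,"wz": 24},
  {"dx": -0.03,"dy": -0.04,"dz": -0.22,"wx": 0,"wy": 0,"wz": 32},
  {"dx": -0.06,"dy": -0.08,"dz": -0.22,"wx": 0,"wy": 0,"wz": 40},
  {"dx": -0.08,"dy": -0.115,"dz": -0.22,"wx": 0,"wy": 0,"wz": 48},
  {"dx": -0.08,"dy": -0.115,"dz": -0.22,"wx": 0,"wy": 0,"wz": 56},
  {"dx": -0.08,"dy": -0.115,"dz": -0.22,"wx": 0,"wy": 0,"wz": 64},
  {"dx": -0.08,"dy": -0.115,"dz": -0.22,"wx": 0,"wy": 0,"wz": 72},
  {"dx": -0.08,"dy": -0.115,"dz": -0.22,"wx": 0,"wy": 0,"wz": 80},
  {"dx": -0.08,"dy": -0.115,"dz": -0.22,"wx": 0,"wy": 0,"wz": 88},
  {"dx": -0.08,"dy": -0.115,"dz": -0.22,"wx": 0,"wy": 0,"wz": 96},
  {"dx": -0.08,"dy": -0.115,"dz": -0.22,"wx": 0,"wy": 0,"wz": 104},
  {"dx": -0.08,"dy": -0.115,"dz": -0.22,"wx": 0,"wy": 0,"wz": 112},
  {"dx": -0.08,"dy": -0.115,"dz": -0.22,"wx": 0,"wy": 0,"wz": 120},
  {"dx": -0.08,"dy": -0.115,"dz": -0.22,"wx": 0,"wy": 0,"wz": 120},
  {"dx": -0.08,"dy": -0.115,"dz": -0.22,"wx": 0,"wy": 0,"wz": 120},
], gripper=0.35)

```text
time_s: 2.0
tcp_pos: [0.74, 0.0801, 0.4422]
ee_rot: [[-0.867, 0.497, -0.001], [0.497, 0.867, -0.0], [0.0, -0.0, -1.0]]
wrist_force: [0.5, 0.5, 1.2]
gripper_width: 0.347
```

Run:
```python
from h import *
import pickle
s=r.sense();print(s["time_s"],s["joints"],s["tcp_pos"],s["ee_rot"],s["gripper_width"])
pickle.dump(s,open("s1.pkl","wb"))
cv2.imwrite("pics/w1.png",cams.capture("wrist")[:,:,::-1])
```

```text
2.0 [ 1.85691750e+01  3.50619597e+01  5.24017219e+01 -5.11425081e-03
 -1.07369683e+02 -1.38402419e+02] [0.74002149 0.08005305 0.44222493] [[-8.67490088e-01  4.97454193e-01 -5.22153847e-04]
 [ 4.97454297e-01  8.67490181e-01 -8.55428372e-05]
 [ 4.10409693e-04 -3.33955239e-04 -9.99999860e-01]] 0.34725075311868925
```

View pics/w1.png

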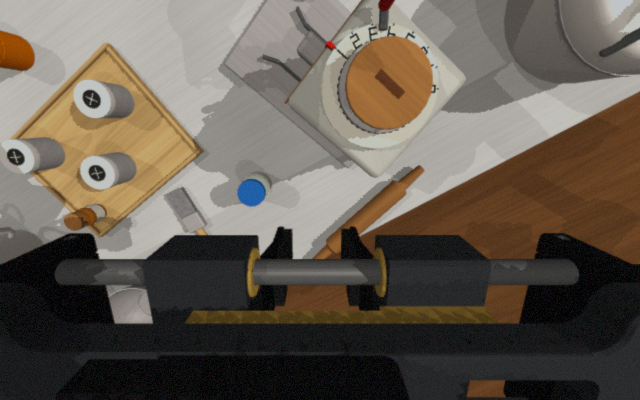

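Run:
```python
from h import *
import pickle
np.set_printoptions(precision=4,suppress=True)
s=pickle.load(open("s1.pkl","rb"));w=cv2.imread("pics/w1.png")
h=cv2.cvtColor(w,cv2.COLOR_BGR2HSV)
m=cv2.inRange(h,np.array((5,90,60)),np.array((18,255,255)));q=np.zeros_like(m);q[30:135,335:440]=m[30:135,335:440]
c=max(cv2.findContours(q,0,1)[0],key=cv2.contourArea);e=cv2.fitEllipse(cv2.convexHull(c));print("lid",e,plane("wrist",e[0],.298,s))
for nm,uv,z in(("mark",(331,44),.235),("FR",(223,66),.022)):print(nm,plane("wrist",uv,z,s))
dk=cv2.inRange(h,(0,0,0),(179,255,70))
for nm,(x0,y0,x1,y1) in(("B",(82,88,104,110)),("A",(8,145,28,168)),("C",(84,162,106,184))):
    M=cv2.moments(dk[y0:y1,x0:x1],True);p=(M['m10']/M['m00']+x0,M['m01']/M['m00']+y0);print(nm,p,plane("wrist",p,.078,s))
cv2.imwrite("pics/c4.png",cv2.resize(w[0:190,210:470],(800,585),interpolation=cv2.INTER_CUBIC))
```

```text
lid ((388.77215576171875, 82.16387176513672), (85.51563262939453, 94.76316833496094), 24.679826736450195) [0.6803 0.2004 0.298 ]
mark [0.6094 0.1761 0.235 ]
FR [0.5024 0.0121 0.022 ]
B (91.26404494382022, 98.61235955056179) [ 0.4462 -0.2112  0.078 ]
A (15.34, 156.50666666666666) [ 0.4531 -0.4054  0.078 ]
C (96.6029411764706, 172.50735294117646) [ 0.5521 -0.294   0.078 ]
```

View pics/c4.png

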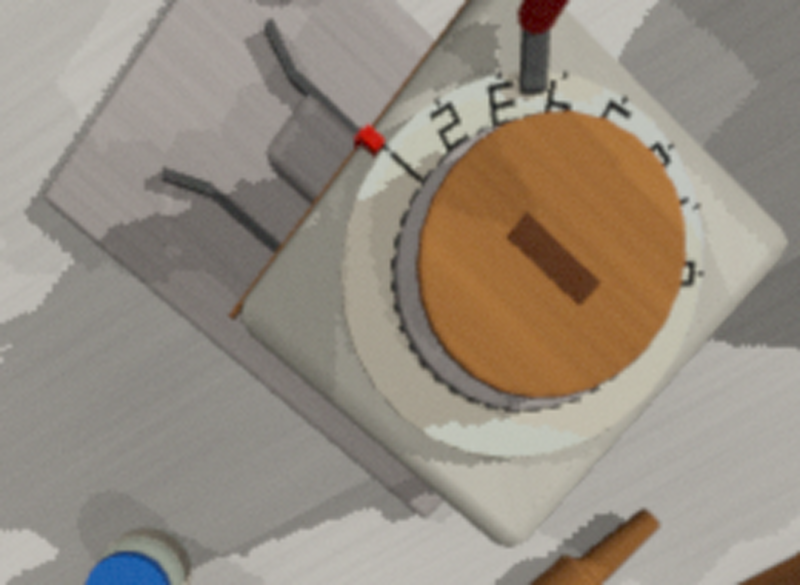

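drive_tool([
  {"dx": 0.1964,"dy": 0.073,"dz": 0.07,"wx": 0,"wy": 0,"wz": -1},
  {"dx": 0.1964,"dy": 0.073,"dz": 0.07,"wx": 0,"wy": 0,"wz": -1},
  {"dx": 0.1964,"dy": 0.073,"dz": 0.07,"wx": 0,"wy": 0,"wz": -1},
  {"dx": 0.1964,"dy": 0.073,"dz": 0.07,"wx": 0,"wy": 0,"wz": -1},
  {"dx": 0.1964,"dy": 0.073,"dz": 0.07,"wx": 0,"wy": 0,"wz": -1},
  {"dx": 0.1964,"dy": 0.073,"dz": 0.07,"wx": 0,"wy": 0,"wz": -1},
  {"dx": 0.1964,"dy": 0.073,"dz": 0.07,"wx": 0,"wy": 0,"wz": -1},
])

```text
time_s: 2.75
tcp_pos: [0.6063, 0.2417, 0.373]
ee_rot: [[-0.876, 0.483, 0.001], [0.483, 0.876, -0.0], [-0.001, 0.0, -1.0]]
wrist_force: [-0.3, -0.4, -0.8]
gripper_width: 0.35
```

Run:
```python
from h import *
import pickle
s=r.sense();print(s["time_s"],s["tcp_pos"])
pickle.dump(s,open("s2.pkl","wb"))
a=cams.capture("wrist")[:,:,::-1];b=cams.capture("side")[:,:,::-1]
cv2.imwrite("pics/w2.png",a);cv2.imwrite("pics/sd2.png",cv2.resize(b[60:260,220:420],(600,600)))
```

```text
2.75 [0.60634199 0.24166765 0.37302888]
```

View pics/w2.png

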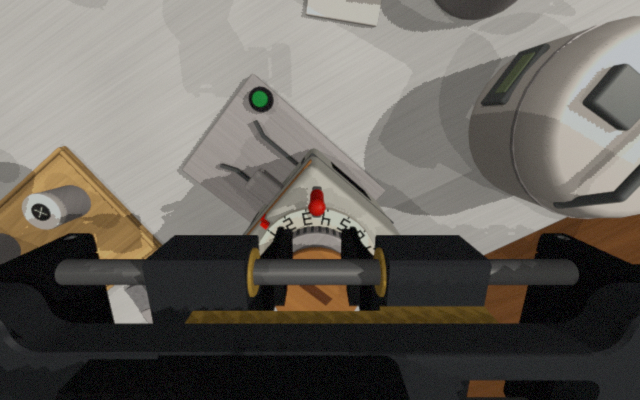

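View pics/sd2.png

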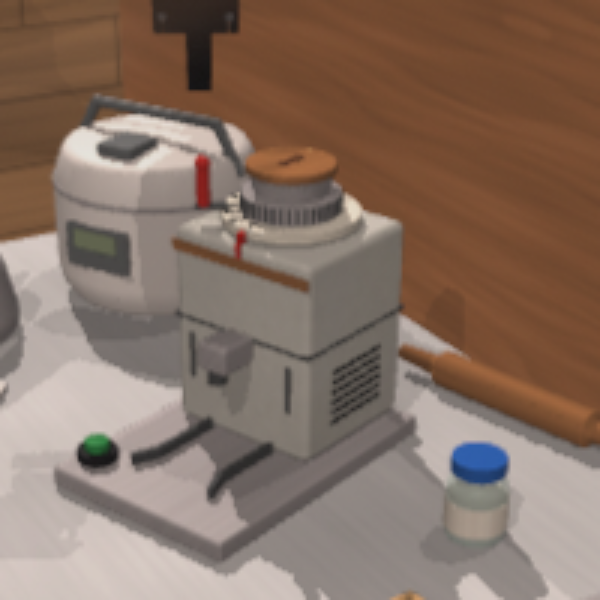

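Run:
```python
from h import *
import pickle
s=pickle.load(open("s2.pkl","rb"))
for z in(.295,.303,.311):print(plane("wrist",(316.5,209),z,s))
print("btn",plane("wrist",(260,98.5),.04,s),"FL",plane("wrist",(252,75),.022,s),"FR",plane("wrist",(181,167),.022,s),"B",plane("wrist",(41,211),.078,s))
```

```text
[0.60916956 0.24146426 0.295     ]
[0.60686537 0.24272415 0.303     ]
[0.60456118 0.24398403 0.311     ]
btn [0.46706608 0.21235825 0.04      ] FL [0.42598808 0.21801993 0.022     ] FR [0.49536677 0.01859852 0.022     ] B [ 0.44586106 -0.20962795  0.078     ]
```

drive_tool([
  {"dx": 0,"dy": 0,"dz": 0.05,"wx": 0,"wy": 0,"wz": 0},
  {"dx": 0,"dy": 0,"dz": 0.09,"wx": 0,"wy": 0,"wz": 0},
  {"dx": 0,"dy": 0,"dz": 0.111,"wx": 0,"wy": 0,"wz": 0},
  {"dx": 0,"dy": 0,"dz": 0.111,"wx": 0,"wy": 0,"wz": 0},
])

```text
time_s: 3.25
tcp_pos: [0.6057, 0.2395, 0.2574]
ee_rot: [[-0.874, 0.486, -0.007], [0.486, 0.874, -0.004], [0.004, -0.007, -1.0]]
wrist_force: [-0.4, 0.3, 0.9]
gripper_width: 0.351
```

drive_tool([
  {"dx": 0,"dy": 0,"dz": 0,"wx": 0,"wy": 0,"wz": 0},
  {"dx": 0,"dy": 0,"dz": 0,"wx": 0,"wy": 0,"wz": 0},
  {"dx": 0,"dy": 0,"dz": 0,"wx": 0,"wy": 0,"wz": 0},
], gripper=0.22)

```text
time_s: 3.55
tcp_pos: [0.6073, 0.2417, 0.2637]
ee_rot: [[-0.875, 0.485, 0.003], [0.485, 0.875, 0.002], [-0.002, 0.003, -1.0]]
wrist_force: [-0.6, 0.6, 0.8]
gripper_width: 0.232
```

drive_tool([
  {"dx": -0.0005,"dy": -0.009,"dz": 0,"wx": 0,"wy": 0,"wz": -6},
  {"dx": -0.0019,"dy": -0.0179,"dz": 0,"wx": 0,"wy": 0,"wz": -12},
  {"dx": -0.0042,"dy": -0.0266,"dz": 0,"wx": 0,"wy": 0,"wz": -18},
  {"dx": -0.0074,"dy": -0.035,"dz": 0,"wx": 0,"wy": 0,"wz": -24},
  {"dx": -0.0115,"dy": -0.043,"dz": 0,"wx": 0,"wy": 0,"wz": -30},
  {"dx": -0.0164,"dy": -0.0505,"dz": 0,"wx": 0,"wy": 0,"wz": -36},
  {"dx": -0.0221,"dy": -0.0575,"dz": 0,"wx": 0,"wy": 0,"wz": -42},
  {"dx": -0.0285,"dy": -0.0639,"dz": 0,"wx": 0,"wy": 0,"wz": -48},
  {"dx": -0.0355,"dy": -0.0696,"dz": 0,"wx": 0,"wy": 0,"wz": -54},
  {"dx": -0.043,"dy": -0.0745,"dz": 0,"wx": 0,"wy": 0,"wz": -60},
])

```text
time_s: 4.55
tcp_pos: [0.6083, 0.1555, 0.2631]
ee_rot: [[-0.855, -0.519, 0.002], [-0.519, 0.855, 0.001], [-0.003, -0.0, -1.0]]
wrist_force: [-0.7, -0.2, -0.5]
gripper_width: 0.221
```

drive_tool([
  {"dx": -0.0005,"dy": -0.009,"dz": 0,"wx": 0,"wy": 0,"wz": -6},
  {"dx": -0.0019,"dy": -0.0179,"dz": 0,"wx": 0,"wy": 0,"wz": -12},
  {"dx": -0.0042,"dy": -0.0266,"dz": 0,"wx": 0,"wy": 0,"wz": -18},
  {"dx": -0.0074,"dy": -0.035,"dz": 0,"wx": 0,"wy": 0,"wz": -24},
  {"dx": -0.0115,"dy": -0.043,"dz": 0,"wx": 0,"wy": 0,"wz": -30},
  {"dx": -0.0164,"dy": -0.0505,"dz": 0,"wx": 0,"wy": 0,"wz": -36},
  {"dx": -0.0221,"dy": -0.0575,"dz": 0,"wx": 0,"wy": 0,"wz": -42},
  {"dx": -0.0285,"dy": -0.0639,"dz": 0,"wx": 0,"wy": 0,"wz": -48},
  {"dx": -0.0355,"dy": -0.0696,"dz": 0,"wx": 0,"wy": 0,"wz": -54},
  {"dx": -0.043,"dy": -0.0745,"dz": 0,"wx": 0,"wy": 0,"wz": -60},
  {"dx": -0.045,"dy": -0.0755,"dz": 0,"wx": 0,"wy": 0,"wz": -61.5},
  {"dx": -0.045,"dy": -0.0755,"dz": 0,"wx": 0,"wy": 0,"wz": -61.5},
  {"dx": -0.045,"dy": -0.0755,"dz": 0,"wx": 0,"wy": 0,"wz": -61.5},
])

```text
time_s: 5.85
tcp_pos: [0.6853, 0.114, 0.2621]
ee_rot: [[0.042, -0.999, 0.001], [-0.999, -0.042, 0.0], [-0.0, -0.001, -1.0]]
wrist_force: [0.7, -0.6, -0.2]
gripper_width: 0.218
```

Run:
```python
from h import *
s=r.sense();print(s["time_s"],s["tcp_pos"],s["wrist_force"],s["joints"])
p=s["tcp_pos"]-np.array([.6815,.2,0]);print(np.hypot(*p[:2]),np.degrees(np.arctan2(p[1],p[0])))
```

```text
5.85 [0.68529429 0.11402858 0.2620607 ] [ 0.68048781 -0.58595145 -0.19796909] [ 2.27429180e+01  2.78631278e+01  1.53385282e+01 -5.75015523e-03
 -7.74148713e+01 -2.03224402e+01]
0.08605511037017821 -87.47292839411563
```

drive_tool([
  {"dx": 0,"dy": 0,"dz": 0,"wx": 0,"wy": 0,"wz": 0},
  {"dx": 0,"dy": 0,"dz": 0,"wx": 0,"wy": 0,"wz": 0},
  {"dx": 0,"dy": 0,"dz": -0.03,"wx": 0,"wy": 0,"wz": 0},
  {"dx": 0,"dy": 0,"dz": -0.08,"wx": 0,"wy": 0,"wz": 0},
  {"dx": 0,"dy": 0,"dz": -0.13,"wx": 0,"wy": 0,"wz": 0},
  {"dx": 0,"dy": 0,"dz": -0.13,"wx": 0,"wy": 0,"wz": 0},
], gripper=0.4)

```text
time_s: 6.45
tcp_pos: [0.6873, 0.1135, 0.4014]
ee_rot: [[0.043, -0.999, 0.017], [-0.999, -0.043, 0.003], [-0.002, -0.017, -1.0]]
wrist_force: [0.5, -0.1, 1.1]
gripper_width: 0.399
```

Run:
```python
from h import *
s=r.sense();print(s["time_s"],s["tcp_pos"])
b=cams.capture("scene")[:,:,::-1];a=cams.capture("side")[:,:,::-1]
w=cams.capture("wrist")[:,:,::-1]
cv2.imwrite("pics/w3.png",w)
cv2.imwrite("pics/c5.png",np.hstack([cv2.resize(b[235:375,345:485],(400,400),interpolation=2),cv2.resize(a[80:220,250:390],(400,400),interpolation=2)]))
```

```text
6.45 [0.68733501 0.11353904 0.40143717]
```

View pics/c5.png

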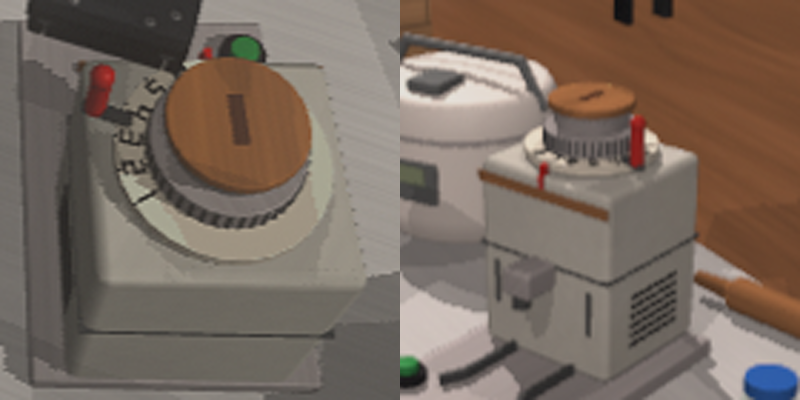

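View pics/w3.png

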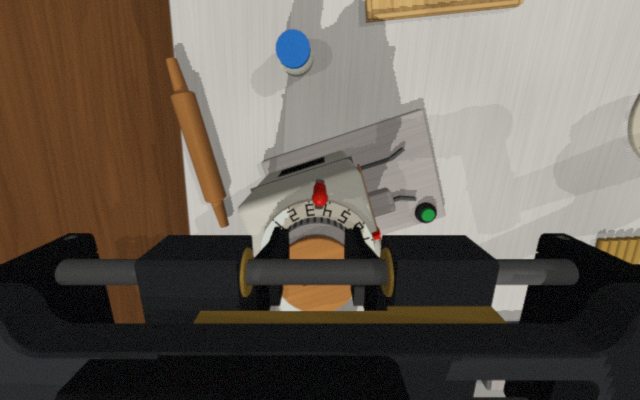

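drive_tool([
  {"dx": 0.031,"dy": 0.025,"dz": 0,"wx": 0,"wy": 0,"wz": 2.5},
  {"dx": 0.062,"dy": 0.05,"dz": 0,"wx": 0,"wy": 0,"wz": 2.5},
  {"dx": 0.314,"dy": 0.255,"dz": 0.23,"wx": 0,"wy": 0,"wz": 2.5},
  {"dx": 0.314,"dy": 0.255,"dz": 0.23,"wx": 0,"wy": 0,"wz": 2.5},
  {"dx": 0.314,"dy": 0.255,"dz": 0.23,"wx": 0,"wy": 0,"wz": 2.5},
  {"dx": 0.314,"dy": 0.255,"dz": 0.23,"wx": 0,"wy": 0,"wz": 2.5},
  {"dx": 0.314,"dy": 0.255,"dz": 0.23,"wx": 0,"wy": 0,"wz": 2.5},
  {"dx": 0.314,"dy": 0.255,"dz": 0.23,"wx": 0,"wy": 0,"wz": 2.5},
  {"dx": 0.314,"dy": 0.255,"dz": 0.23,"wx": 0,"wy": 0,"wz": 2.5},
  {"dx": 0.314,"dy": 0.255,"dz": 0.23,"wx": 0,"wy": 0,"wz": 2.5},
  {"dx": 0.314,"dy": 0.255,"dz": 0.23,"wx": 0,"wy": 0,"wz": 2.5},
  {"dx": 0.314,"dy": 0.255,"dz": 0.23,"wx": 0,"wy": 0,"wz": 2.5},
  {"dx": 0.314,"dy": 0.255,"dz": 0.23,"wx": 0,"wy": 0,"wz": 2.5},
], gripper=1)

```text
time_s: 7.9
tcp_pos: [0.4448, -0.2107, 0.1617]
ee_rot: [[0.001, -1.0, 0.0], [-1.0, -0.001, -0.0], [0.0, -0.0, -1.0]]
wrist_force: [1.0, 0.1, -0.1]
gripper_width: 1.0
```

Run:
```python
from h import *
s=r.sense();print(s["time_s"],s["tcp_pos"],s["ee_rot"])
b=cams.capture("scene")[:,:,::-1]
cv2.imwrite("pics/sc4.png",np.vstack([cv2.resize(b[120:280,150:470],(640,320)),]))
cv2.imwrite("pics/c6.png",cv2.resize(b[235:335,355:485],(780,600),interpolation=2))
cv2.imwrite("pics/side4.png",cams.capture("side")[:,:,::-1])
```

```text
7.9 [ 0.44483764 -0.21071396  0.16166254] [[ 6.08323751e-04 -9.99999711e-01  4.56282030e-04]
 [-9.99999767e-01 -6.08465657e-04 -3.10932421e-04]
 [ 3.11209963e-04 -4.56092776e-04 -9.99999848e-01]]
```

View pics/side4.png

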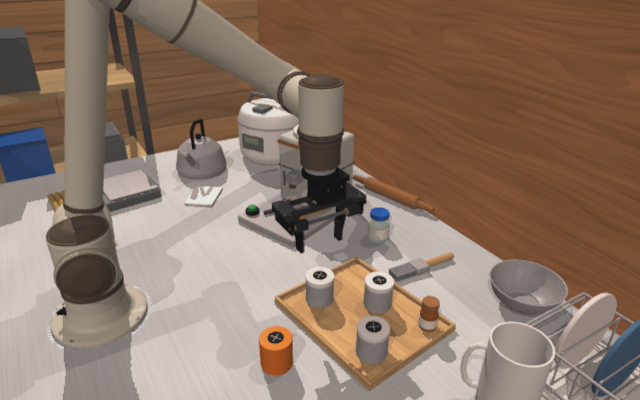

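View pics/c6.png

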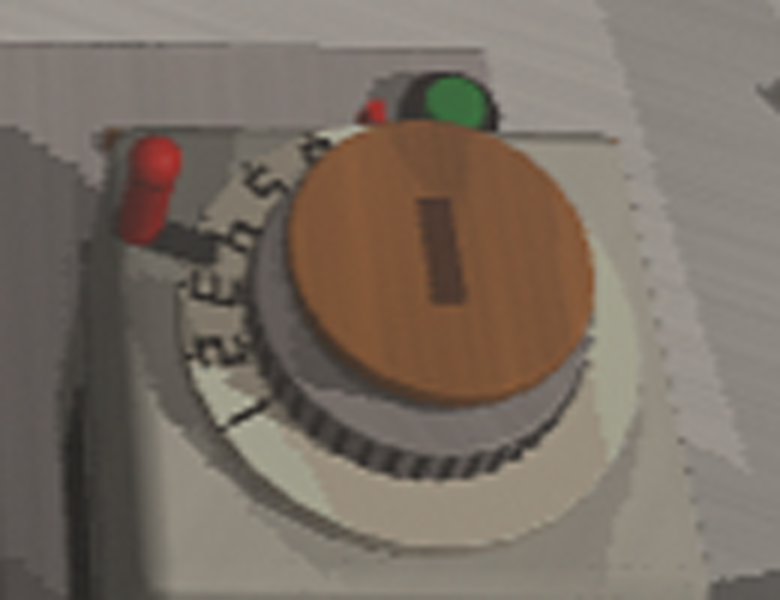

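Run:
```python
from h import *
ax=np.array([.6815,.2])
for uv,z in(((380.8,261.7),.307),((378.5,275),.255)):
    p=plane("scene",uv,z)[:2]-ax;print(p,np.hypot(*p),np.degrees(np.arctan2(p[1],p[0]))-21)
a=cv2.imread("pics/side4.png");cv2.imwrite("pics/x.png",a)
```

```text
[ 0.00679847 -0.08581193] 0.08608081023154877 -106.47019178858548
[ 0.00574069 -0.08410827] 0.08430395749156994 -107.09541093725007
```

drive_tool([
  {"dx": 0.001,"dy": -0.001,"dz": 0.05,"wx": 0,"wy": 0,"wz": 0},
  {"dx": 0.001,"dy": -0.001,"dz": 0.09,"wx": 0,"wy": 0,"wz": 0},
  {"dx": 0.001,"dy": -0.001,"dz": 0.125,"wx": 0,"wy": 0,"wz": 0},
  {"dx": 0.001,"dy": -0.001,"dz": 0.125,"wx": 0,"wy": 0,"wz": 0},
  {"dx": 0.001,"dy": -0.001,"dz": 0.125,"wx": 0,"wy": 0,"wz": 0},
])

```text
time_s: 8.5
tcp_pos: [0.4465, -0.2116, 0.0372]
ee_rot: [[0.002, -1.0, 0.0], [-1.0, -0.002, -0.001], [0.001, -0.0, -1.0]]
wrist_force: [1.2, -0.3, -0.0]
gripper_width: 1.002
```

drive_tool([
  {"dx": 0,"dy": 0,"dz": 0,"wx": 0,"wy": 0,"wz": 0},
  {"dx": 0,"dy": 0,"dz": 0,"wx": 0,"wy": 0,"wz": 0},
  {"dx": 0,"dy": 0,"dz": 0,"wx": 0,"wy": 0,"wz": 0},
  {"dx": 0,"dy": 0,"dz": 0,"wx": 0,"wy": 0,"wz": 0},
], gripper=0.5)

```text
time_s: 8.9
tcp_pos: [0.4464, -0.2121, 0.0378]
ee_rot: [[0.0, -1.0, 0.003], [-1.0, -0.0, -0.001], [0.001, -0.003, -1.0]]
wrist_force: [-0.4, 1.3, 3.3]
gripper_width: 0.742
```

drive_tool([
  {"dx": 0,"dy": 0,"dz": -0.01,"wx": 0,"wy": 0,"wz": 0},
  {"dx": 0,"dy": 0,"dz": -0.03,"wx": 0,"wy": 0,"wz": 0},
  {"dx": 0,"dy": 0,"dz": -0.04,"wx": 0,"wy": 0,"wz": 0},
  {"dx": 0,"dy": 0,"dz": -0.04,"wx": 0,"wy": 0,"wz": 0},
  {"dx": 0,"dy": 0,"dz": -0.04,"wx": 0,"wy": 0,"wz": 0},
  {"dx": 0,"dy": 0,"dz": -0.04,"wx": 0,"wy": 0,"wz": 0},
])

```text
time_s: 9.5
tcp_pos: [0.4444, -0.2118, 0.0757]
ee_rot: [[-0.0, -1.0, -0.002], [-1.0, 0.0, 0.001], [-0.001, 0.002, -1.0]]
wrist_force: [-0.5, 0.4, -3.7]
gripper_width: 0.743
```

```bash
cat > weigh.py <<'E'
from h import *
f=[];e=[]
for i in range(8):
    s=r.sense();f.append(s["wrist_force"]);e.append(s["effort"][1:3]);im=cams.capture("side")
print(s["time_s"],s["tcp_pos"],s["gripper_width"]);print(np.mean(f,0),np.std(f,0),np.mean(e,0))
import sys
cv2.imwrite("pics/"+sys.argv[1]+".png",cv2.resize(im[190:390,220:480][:,:,::-1],(780,600)))
E
python3 weigh.py g1
```

```text
9.85 [ 0.44514615 -0.21190342  0.07626987] 0.7434197142937166
[ 0.19238134  0.54220587 -3.09957393] [0.47265085 0.23947102 0.5513807 ] [-32.59447575  14.42535583]
```

View pics/g1.png

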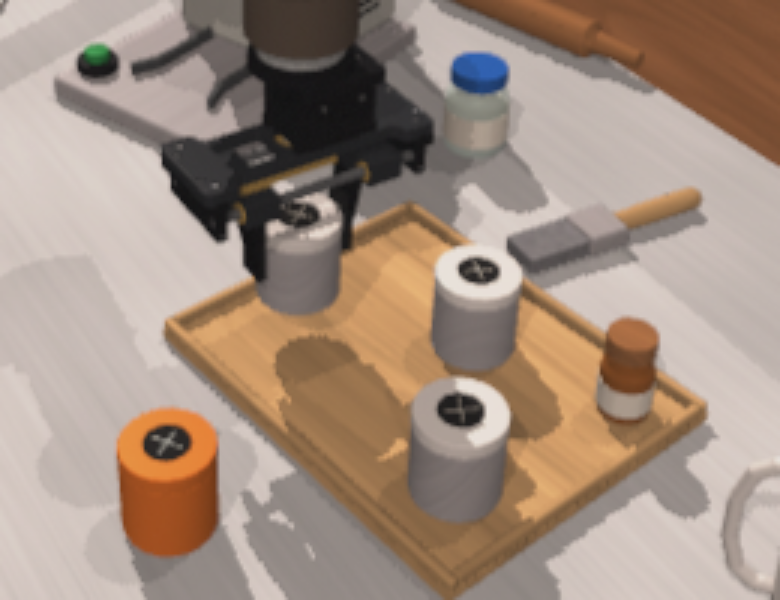

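drive_tool([
  {"dx": 0,"dy": 0,"dz": 0.02,"wx": 0,"wy": 0,"wz": 0},
  {"dx": 0,"dy": 0,"dz": 0.032,"wx": 0,"wy": 0,"wz": 0},
  {"dx": 0,"dy": 0,"dz": 0.036,"wx": 0,"wy": 0,"wz": 0},
  {"dx": 0,"dy": 0,"dz": 0.038,"wx": 0,"wy": 0,"wz": 0},
  {"dx": 0,"dy": 0,"dz": 0.039,"wx": 0,"wy": 0,"wz": 0},
  {"dx": 0,"dy": 0,"dz": 0.04,"wx": 0,"wy": 0,"wz": 0},
  {"dx": 0,"dy": 0,"dz": 0.04,"wx": 0,"wy": 0,"wz": 0},
])

```text
time_s: 10.6
tcp_pos: [0.4458, -0.212, 0.0377]
ee_rot: [[0.0, -1.0, 0.001], [-1.0, -0.0, -0.0], [0.0, -0.001, -1.0]]
wrist_force: [-0.4, 1.0, 3.2]
gripper_width: 0.743
```

drive_tool([
  {"dx": 0,"dy": 0,"dz": 0,"wx": 0,"wy": 0,"wz": 0},
  {"dx": 0,"dy": 0,"dz": 0,"wx": 0,"wy": 0,"wz": 0},
  {"dx": 0,"dy": 0,"dz": 0,"wx": 0,"wy": 0,"wz": 0},
  {"dx": 0,"dy": 0,"dz": -0.03,"wx": 0,"wy": 0,"wz": 0},
  {"dx": 0,"dy": 0,"dz": -0.08,"wx": 0,"wy": 0,"wz": 0},
  {"dx": 0,"dy": 0,"dz": -0.11,"wx": 0,"wy": 0,"wz": 0},
  {"dx": 0.025,"dy": -0.03,"dz": -0.11,"wx": 0,"wy": 0,"wz": 0},
  {"dx": 0.05,"dy": -0.065,"dz": -0.11,"wx": 0,"wy": 0,"wz": 0},
  {"dx": 0.075,"dy": -0.095,"dz": -0.11,"wx": 0,"wy": 0,"wz": 0},
  {"dx": 0.0825,"dy": -0.105,"dz": -0.11,"wx": 0,"wy": 0,"wz": 0},
  {"dx": 0.0825,"dy": -0.105,"dz": -0.11,"wx": 0,"wy": 0,"wz": 0},
  {"dx": 0.0825,"dy": -0.105,"dz": -0.09,"wx": 0,"wy": 0,"wz": 0},
  {"dx": 0.0825,"dy": -0.105,"dz": -0.05,"wx": 0,"wy": 0,"wz": 0},
  {"dx": 0.0825,"dy": -0.105,"dz": -0.02,"wx": 0,"wy": 0,"wz": 0},
  {"dx": 0.0825,"dy": -0.105,"dz": 0,"wx": 0,"wy": 0,"wz": 0},
  {"dx": 0.0825,"dy": -0.105,"dz": 0,"wx": 0,"wy": 0,"wz": 0},
], gripper=1)

```text
time_s: 12.2
tcp_pos: [0.5471, -0.293, 0.0333]
ee_rot: [[-0.0, -1.0, -0.007], [-1.0, 0.0, 0.003], [-0.003, 0.007, -1.0]]
wrist_force: [0.0, -0.1, -0.2]
gripper_width: 0.999
```

drive_tool([
  {"dx": 0,"dy": 0,"dz": 0,"wx": 0,"wy": 0,"wz": 0},
  {"dx": 0,"dy": 0,"dz": 0,"wx": 0,"wy": 0,"wz": 0},
  {"dx": 0,"dy": 0,"dz": 0,"wx": 0,"wy": 0,"wz": 0},
  {"dx": 0,"dy": 0,"dz": 0,"wx": 0,"wy": 0,"wz": 0},
], gripper=0.5)

```text
time_s: 12.6
tcp_pos: [0.5523, -0.2948, 0.0384]
ee_rot: [[0.001, -1.0, 0.005], [-1.0, -0.001, -0.002], [0.002, -0.005, -1.0]]
wrist_force: [1.5, 1.6, 3.1]
gripper_width: 0.743
```

drive_tool([
  {"dx": 0,"dy": 0,"dz": -0.01,"wx": 0,"wy": 0,"wz": 0},
  {"dx": 0,"dy": 0,"dz": -0.03,"wx": 0,"wy": 0,"wz": 0},
  {"dx": 0,"dy": 0,"dz": -0.04,"wx": 0,"wy": 0,"wz": 0},
  {"dx": 0,"dy": 0,"dz": -0.04,"wx": 0,"wy": 0,"wz": 0},
  {"dx": 0,"dy": 0,"dz": -0.04,"wx": 0,"wy": 0,"wz": 0},
  {"dx": 0,"dy": 0,"dz": -0.04,"wx": 0,"wy": 0,"wz": 0},
])

```text
time_s: 13.2
tcp_pos: [0.5494, -0.2941, 0.0755]
ee_rot: [[-0.0, -1.0, -0.002], [-1.0, 0.0, 0.001], [-0.001, 0.002, -1.0]]
wrist_force: [0.8, 0.2, -3.3]
gripper_width: 0.745
```

```bash
python3 weigh.py g2
```

```text
13.55 [ 0.55017366 -0.2943925   0.07622141] 0.7365607212962839
[ 0.29011011  0.07521951 -2.98413662] [0.43478365 0.16035955 0.12493655] [-44.29979727  16.61786534]
```

View pics/g2.png

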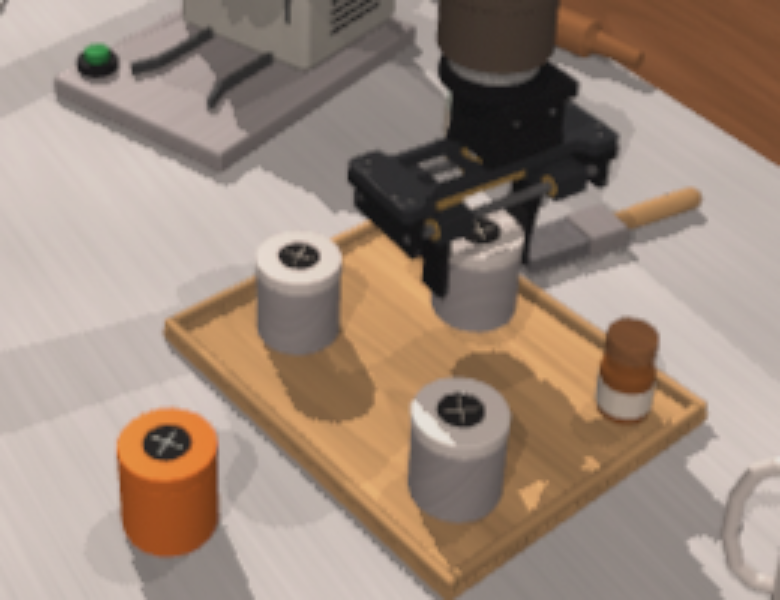

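drive_tool([
  {"dx": 0,"dy": 0,"dz": 0.02,"wx": 0,"wy": 0,"wz": 0},
  {"dx": 0,"dy": 0,"dz": 0.032,"wx": 0,"wy": 0,"wz": 0},
  {"dx": 0,"dy": 0,"dz": 0.036,"wx": 0,"wy": 0,"wz": 0},
  {"dx": 0,"dy": 0,"dz": 0.038,"wx": 0,"wy": 0,"wz": 0},
  {"dx": 0,"dy": 0,"dz": 0.039,"wx": 0,"wy": 0,"wz": 0},
  {"dx": 0,"dy": 0,"dz": 0.04,"wx": 0,"wy": 0,"wz": 0},
  {"dx": 0,"dy": 0,"dz": 0.04,"wx": 0,"wy": 0,"wz": 0},
])

```text
time_s: 14.3
tcp_pos: [0.5497, -0.2943, 0.0384]
ee_rot: [[0.0, -1.0, -0.001], [-1.0, -0.0, -0.0], [0.0, 0.001, -1.0]]
wrist_force: [-4.9, 3.8, 5.3]
gripper_width: 0.744
```

drive_tool([
  {"dx": 0,"dy": 0,"dz": 0,"wx": 0,"wy": 0,"wz": 0},
  {"dx": 0,"dy": 0,"dz": 0,"wx": 0,"wy": 0,"wz": 0},
  {"dx": 0,"dy": 0,"dz": 0,"wx": 0,"wy": 0,"wz": 0},
  {"dx": 0,"dy": 0,"dz": -0.03,"wx": 0,"wy": 0,"wz": 0},
  {"dx": 0,"dy": 0,"dz": -0.08,"wx": 0,"wy": 0,"wz": 0},
  {"dx": 0,"dy": 0,"dz": -0.11,"wx": 0,"wy": 0,"wz": 0},
  {"dx": 0.03,"dy": 0.025,"dz": -0.11,"wx": 0,"wy": 0,"wz": 0},
  {"dx": 0.06,"dy": 0.055,"dz": -0.11,"wx": 0,"wy": 0,"wz": 0},
  {"dx": 0.09,"dy": 0.08,"dz": -0.11,"wx": 0,"wy": 0,"wz": 0},
  {"dx": 0.1105,"dy": 0.098,"dz": -0.11,"wx": 0,"wy": 0,"wz": 0},
  {"dx": 0.1105,"dy": 0.098,"dz": -0.11,"wx": 0,"wy": 0,"wz": 0},
  {"dx": 0.1105,"dy": 0.098,"dz": -0.09,"wx": 0,"wy": 0,"wz": 0},
  {"dx": 0.1105,"dy": 0.098,"dz": -0.05,"wx": 0,"wy": 0,"wz": 0},
  {"dx": 0.1105,"dy": 0.098,"dz": -0.02,"wx": 0,"wy": 0,"wz": 0},
  {"dx": 0.1105,"dy": 0.098,"dz": 0,"wx": 0,"wy": 0,"wz": 0},
  {"dx": 0.1105,"dy": 0.098,"dz": 0,"wx": 0,"wy": 0,"wz": 0},
  {"dx": 0.1105,"dy": 0.098,"dz": 0,"wx": 0,"wy": 0,"wz": 0},
], gripper=1)

```text
time_s: 16.0
tcp_pos: [0.4533, -0.4051, 0.0369]
ee_rot: [[0.001, -1.0, 0.001], [-1.0, -0.001, -0.001], [0.001, -0.001, -1.0]]
wrist_force: [1.5, 0.4, 0.1]
gripper_width: 1.0
```

drive_tool([
  {"dx": 0,"dy": 0,"dz": 0,"wx": 0,"wy": 0,"wz": 0},
  {"dx": 0,"dy": 0,"dz": 0,"wx": 0,"wy": 0,"wz": 0},
  {"dx": 0,"dy": 0,"dz": 0,"wx": 0,"wy": 0,"wz": 0},
  {"dx": 0,"dy": 0,"dz": 0,"wx": 0,"wy": 0,"wz": 0},
], gripper=0.5)

```text
time_s: 16.4
tcp_pos: [0.453, -0.4052, 0.0375]
ee_rot: [[0.0, -1.0, 0.002], [-1.0, -0.0, -0.001], [0.001, -0.002, -1.0]]
wrist_force: [0.4, 0.1, 1.7]
gripper_width: 0.746
```

drive_tool([
  {"dx": 0,"dy": 0,"dz": -0.01,"wx": 0,"wy": 0,"wz": 0},
  {"dx": 0,"dy": 0,"dz": -0.03,"wx": 0,"wy": 0,"wz": 0},
  {"dx": 0,"dy": 0,"dz": -0.06,"wx": 0,"wy": 0,"wz": 0},
  {"dx": 0,"dy": 0,"dz": -0.09,"wx": 0,"wy": 0,"wz": 0},
  {"dx": 0,"dy": 0,"dz": -0.09,"wx": 0,"wy": 0,"wz": 0},
  {"dx": 0,"dy": 0,"dz": -0.09,"wx": 0,"wy": 0,"wz": 0},
])

```text
time_s: 17.0
tcp_pos: [0.4523, -0.4048, 0.1275]
ee_rot: [[-0.0, -1.0, 0.002], [-1.0, 0.0, -0.0], [0.0, -0.002, -1.0]]
wrist_force: [0.7, 0.3, -1.7]
gripper_width: 0.745
```

```bash
python3 weigh.py g3
```

```text
17.35 [ 0.45188265 -0.40470158  0.12557919] 0.7451636405780461
[-0.09470443  0.15718879 -1.41999843] [0.42152835 0.37907215 0.63974412] [-40.77775732  17.32333884]
```

View pics/g3.png

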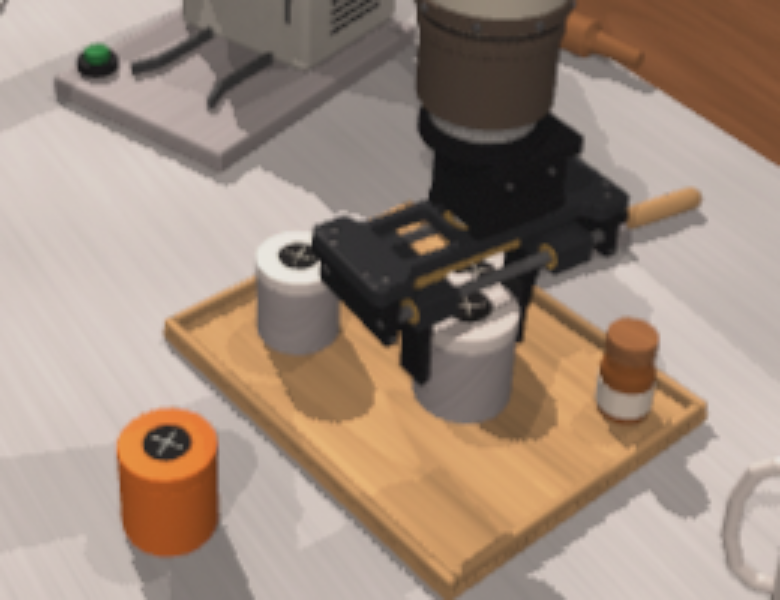

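drive_tool([
  {"dx": 0,"dy": 0,"dz": -0.03,"wx": 0,"wy": 0,"wz": 0},
  {"dx": -0.01,"dy": -0.001,"dz": -0.06,"wx": 0,"wy": 0,"wz": 2},
  {"dx": -0.03,"dy": -0.003,"dz": -0.075,"wx": 0,"wy": 0,"wz": 6},
  {"dx": -0.06,"dy": -0.007,"dz": -0.075,"wx": 0,"wy": 0,"wz": 11},
  {"dx": -0.095,"dy": -0.01,"dz": -0.075,"wx": 0,"wy": 0,"wz": 16},
  {"dx": -0.13,"dy": -0.014,"dz": -0.075,"wx": 0,"wy": 0,"wz": 21},
  {"dx": -0.17,"dy": -0.018,"dz": -0.075,"wx": 0,"wy": 0,"wz": 26},
  {"dx": -0.21,"dy": -0.022,"dz": -0.075,"wx": 0,"wy": 0,"wz": 31},
  {"dx": -0.25,"dy": -0.026,"dz": -0.075,"wx": 0,"wy": 0,"wz": 36},
  {"dx": -0.29,"dy": -0.03,"dz": -0.075,"wx": 0,"wy": 0,"wz": 41},
  {"dx": -0.33,"dy": -0.035,"dz": -0.075,"wx": 0,"wy": 0,"wz": 46},
  {"dx": -0.37,"dy": -0.04,"dz": -0.075,"wx": 0,"wy": 0,"wz": 51},
  {"dx": -0.41,"dy": -0.044,"dz": -0.075,"wx": 0,"wy": 0,"wz": 56},
  {"dx": -0.45,"dy": -0.049,"dz": -0.075,"wx": 0,"wy": 0,"wz": 61},
  {"dx": -0.485,"dy": -0.053,"dz": -0.075,"wx": 0,"wy": 0,"wz": 65},
  {"dx": -0.51,"dy": -0.056,"dz": -0.075,"wx": 0,"wy": 0,"wz": 68},
  {"dx": -0.53,"dy": -0.058,"dz": -0.075,"wx": 0,"wy": 0,"wz": 69},
  {"dx": -0.539,"dy": -0.0587,"dz": -0.075,"wx": 0,"wy": 0,"wz": 69},
  {"dx": -0.539,"dy": -0.0587,"dz": -0.075,"wx": 0,"wy": 0,"wz": 69},
  {"dx": -0.539,"dy": -0.0587,"dz": -0.075,"wx": 0,"wy": 0,"wz": 69},
])

```text
time_s: 19.4
tcp_pos: [0.5107, 0.1335, 0.2013]
ee_rot: [[-0.934, -0.358, -0.001], [-0.358, 0.934, -0.0], [0.001, -0.0, -1.0]]
wrist_force: [0.0, -0.7, -1.3]
gripper_width: 0.737
```

Run:
```python
from h import *
s=r.sense();print(s["time_s"],s["tcp_pos"],s["ee_rot"],s["gripper_width"],s["joints"],s["wrist_force"])
cv2.imwrite("pics/w5.png",cams.capture("wrist")[:,:,::-1])
cv2.imwrite("pics/s5.png",cv2.resize(cams.capture("side")[60:260,190:450][:,:,::-1],(780,600)))
```

```text
19.4 [0.51067224 0.13346208 0.20134207] [[-9.33584186e-01 -3.58357388e-01 -7.41084264e-04]
 [-3.58357145e-01  9.33584469e-01 -4.42832526e-04]
 [ 8.50557066e-04 -1.47848602e-04 -9.99999627e-01]] 0.7374689679713975 [ 3.22686748e+01  1.36114561e+01 -1.49753361e+01 -1.38388329e-03
 -6.14626569e+01 -1.01268665e+02] [ 0.02746008 -0.71382435 -1.33111397]
```

View pics/s5.png

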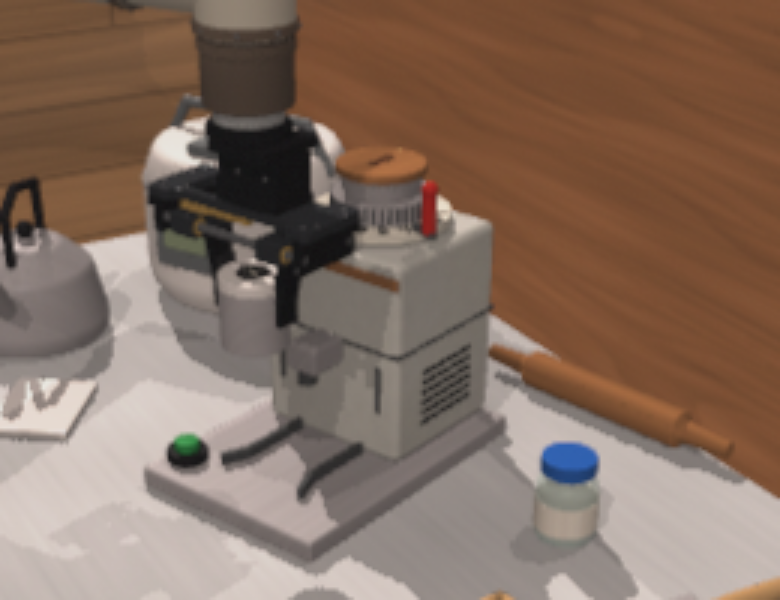

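View pics/w5.png

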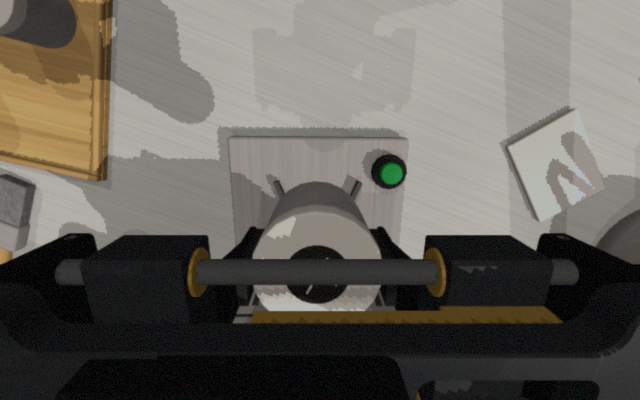

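Run:
```python
from h import *
s=r.sense();o=s["tcp_pos"];X=np.array([.9335,.3585]);Y=np.array([-.3585,.9335])
for uv,z in(((230,138),.022),((408,138),.022),((278,184),.034),((358,184),.034),((390,173),.040)):
    p=plane("wrist",uv,z,s)[:2]-o[:2];print(uv,p@X,p@Y)
```

```text
(230, 138) -0.05260832981038868 -0.10199871007409027
(408, 138) -0.05240743580776429 0.11099377936213442
(278, 184) 0.001090221931065307 -0.0450589623972833
(358, 184) 0.0011838981384633962 0.05158603444607138
(390, 173) -0.013395184719425263 0.08768374478762689
```

drive_tool([
  {"dx": -0.001,"dy": 0.003,"dz": 0.03,"wx": 0,"wy": 0,"wz": 0},
  {"dx": -0.001,"dy": 0.003,"dz": 0.07,"wx": 0,"wy": 0,"wz": 0},
  {"dx": -0.001,"dy": 0.003,"dz": 0.11,"wx": 0,"wy": 0,"wz": 0},
  {"dx": -0.001,"dy": 0.003,"dz": 0.13,"wx": 0,"wy": 0,"wz": 0},
  {"dx": -0.001,"dy": 0.003,"dz": 0.14,"wx": 0,"wy": 0,"wz": 0},
  {"dx": -0.001,"dy": 0.003,"dz": 0.144,"wx": 0,"wy": 0,"wz": 0},
  {"dx": -0.001,"dy": 0.003,"dz": 0.147,"wx": 0,"wy": 0,"wz": 0},
  {"dx": -0.001,"dy": 0.003,"dz": 0.149,"wx": 0,"wy": 0,"wz": 0},
  {"dx": -0.001,"dy": 0.003,"dz": 0.149,"wx": 0,"wy": 0,"wz": 0},
])

```text
time_s: 20.4
tcp_pos: [0.5113, 0.1375, 0.0534]
ee_rot: [[-0.934, -0.358, 0.001], [-0.358, 0.934, 0.001], [-0.002, 0.0, -1.0]]
wrist_force: [-0.5, 0.9, -1.5]
gripper_width: 0.744
```

Run:
```python
from h import *
f=[]
for i in range(3):
    s=r.sense();f.append(s["wrist_force"]);im=cams.capture("side")
print(s["time_s"],s["tcp_pos"],np.mean(f,0))
cv2.imwrite("pics/s6.png",cv2.resize(im[60:260,190:450][:,:,::-1],(780,600)))
```

```text
20.5 [0.51124065 0.13749853 0.05331575] [-0.02082041  0.4136085  -1.25373824]
```

View pics/s6.png

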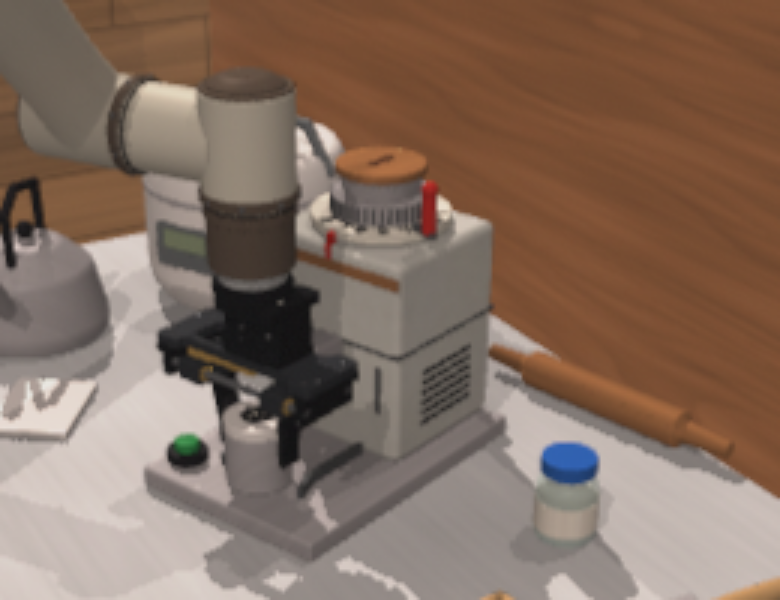

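Not yet in contact; creep down.

drive_tool([
  {"dx": 0,"dy": 0,"dz": 0.001,"wx": 0,"wy": 0,"wz": 0},
  {"dx": 0,"dy": 0,"dz": 0.002,"wx": 0,"wy": 0,"wz": 0},
  {"dx": 0,"dy": 0,"dz": 0.003,"wx": 0,"wy": 0,"wz": 0},
  {"dx": 0,"dy": 0,"dz": 0.003,"wx": 0,"wy": 0,"wz": 0},
])

```text
time_s: 20.95
tcp_pos: [0.5113, 0.1374, 0.0513]
ee_rot: [[-0.933, -0.359, 0.001], [-0.359, 0.933, 0.0], [-0.001, -0.0, -1.0]]
wrist_force: [-3.2, -1.0, 9.2]
gripper_width: 0.739
```

drive_tool([
  {"dx": 0,"dy": 0,"dz": -0.001,"wx": 0,"wy": 0,"wz": 0},
  {"dx": 0,"dy": 0,"dz": -0.001,"wx": 0,"wy": 0,"wz": 0},
  {"dx": 0,"dy": 0,"dz": -0.001,"wx": 0,"wy": 0,"wz": 0},
  {"dx": 0,"dy": 0,"dz": -0.03,"wx": 0,"wy": 0,"wz": 0},
  {"dx": 0,"dy": 0,"dz": -0.07,"wx": 0,"wy": 0,"wz": 0},
  {"dx": 0,"dy": 0,"dz": -0.11,"wx": 0,"wy": 0,"wz": 0},
  {"dx": 0.01,"dy": 0,"dz": -0.12,"wx": 0,"wy": -5,"wz": 0},
  {"dx": 0.04,"dy": 0,"dz": -0.12,"wx": 0,"wy": -12,"wz": 0},
  {"dx": 0.07,"dy": 0,"dz": -0.12,"wx": 0,"wy": -19,"wz": 0},
  {"dx": 0.07,"dy": 0,"dz": -0.12,"wx": 0,"wy": -25,"wz": 0},
  {"dx": 0.07,"dy": 0,"dz": -0.12,"wx": 0,"wy": -25,"wz": 0},
], gripper=1)

```text
time_s: 22.05
tcp_pos: [0.4377, 0.1064, 0.1642]
ee_rot: [[-0.85, -0.359, 0.386], [-0.329, 0.933, 0.145], [-0.413, -0.004, -0.911]]
wrist_force: [-0.8, -0.8, -0.3]
gripper_width: 1.001
```

Run:
```python
from h import *
s=r.sense();print(s["time_s"],s["tcp_pos"],s["ee_rot"],s["joints"])
im=cams.capture("side")
cv2.imwrite("pics/s7.png",cv2.resize(im[60:260,190:450][:,:,::-1],(780,600)))
cv2.imwrite("pics/w7.png",cams.capture("wrist")[:,:,::-1])
```

```text
22.05 [0.43774265 0.10635667 0.1642228 ] [[-0.84951449 -0.35919414  0.38639967]
 [-0.32872607  0.93325435  0.14482914]
 [-0.41263095 -0.00398519 -0.91088958]] [  37.85555637   -3.07540385  -52.79361534   23.06022782  -18.26630711
 -127.30561904]
```

View pics/s7.png

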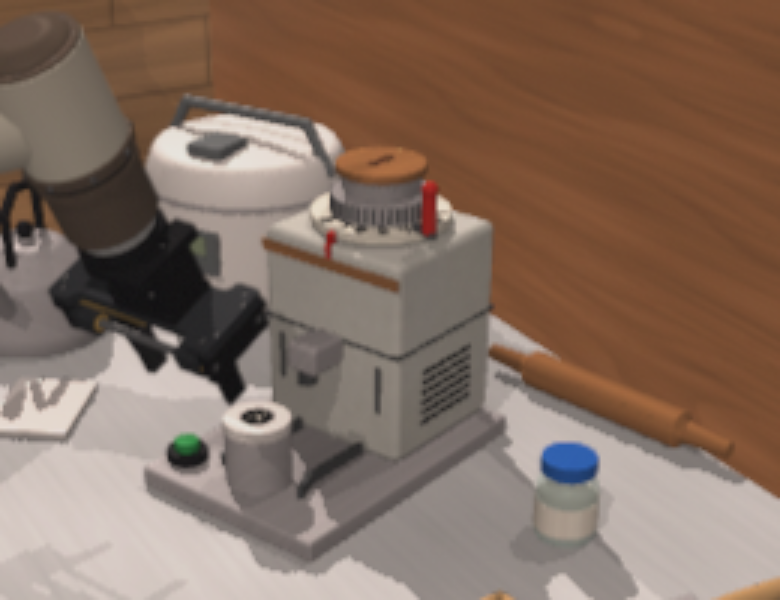

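View pics/w7.png

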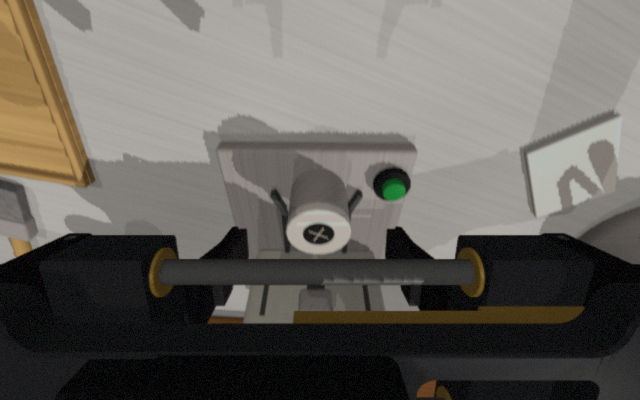

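drive_tool([
  {"dx": 0,"dy": 0,"dz": 0,"wx": 0,"wy": 5,"wz": 0},
  {"dx": 0.012,"dy": 0,"dz": 0.03,"wx": 0,"wy": 10,"wz": 0},
  {"dx": 0.027,"dy": 0,"dz": 0.061,"wx": 0,"wy": 10,"wz": 0},
  {"dx": 0.044,"dy": 0,"dz": 0.1,"wx": 0,"wy": 10,"wz": 0},
  {"dx": 0.0539,"dy": 0,"dz": 0.1227,"wx": 0,"wy": 10,"wz": 0},
  {"dx": 0.0539,"dy": 0,"dz": 0.1227,"wx": 0,"wy": 10,"wz": 0},
  {"dx": 0.0539,"dy": 0,"dz": 0.1227,"wx": 0,"wy": 10,"wz": 0},
], gripper=0)

```text
time_s: 22.85
tcp_pos: [0.4535, 0.1142, 0.0424]
ee_rot: [[-0.904, -0.36, 0.233], [-0.346, 0.933, 0.097], [-0.252, 0.007, -0.968]]
wrist_force: [0.8, 0.8, 1.6]
gripper_width: 0.447
```

```bash
cat > chk.py <<'E'
from h import *
import sys
s=r.sense();print(s["time_s"],s["tcp_pos"],s["joints"],s["wrist_force"])
X=np.array([.9335,.3585]);Y=np.array([-.3585,.9335]);p=s["tcp_pos"][:2]-np.array([.632,.183]);print("mill",p@X,p@Y,s["ee_rot"][:,2])
im=cams.capture("side")
cv2.imwrite("pics/%s.png"%sys.argv[1],cv2.resize(im[60:260,190:450][:,:,::-1],(780,600)))
E
python3 chk.py s8
```

```text
22.85 [0.45346199 0.11424461 0.04236078] [  35.07087493   15.06153967  -51.93678852   19.72987973   -9.25165272
 -123.1488162 ] [0.81539043 0.78519635 1.61159867]
mill -0.19131403871084332 -0.00017727735355275998 [ 0.23282807  0.09714365 -0.96765397]
```

View pics/s8.png

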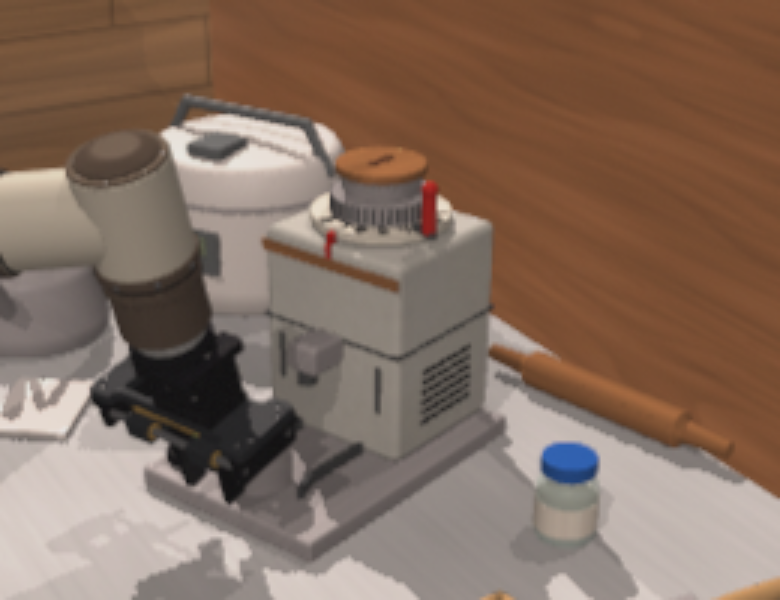

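drive_tool([
  {"dx": -0.003,"dy": 0,"dz": 0.001,"wx": 0,"wy": 4,"wz": 0},
  {"dx": -0.006,"dy": 0,"dz": 0.0015,"wx": 0,"wy": 4,"wz": 0},
  {"dx": -0.0097,"dy": 0,"dz": 0.0026,"wx": 0,"wy": 4,"wz": 0},
  {"dx": -0.0097,"dy": 0,"dz": 0.0026,"wx": 0,"wy": 4,"wz": 0},
], gripper=0)

```text
time_s: 23.3
tcp_pos: [0.461, 0.1166, 0.0425]
ee_rot: [[-0.917, -0.361, 0.17], [-0.354, 0.933, 0.072], [-0.184, 0.006, -0.983]]
wrist_force: [-0.2, -0.3, -0.0]
gripper_width: 0.048
```

```bash
python3 chk.py s9
```

```text
23.3 [0.46104484 0.11657645 0.04254956] [  35.21980514   16.86596226  -43.53829259    6.77979423  -19.32434377
 -110.30109052] [-0.22369978 -0.28077624 -0.00778549]
mill -0.1833994858031895 -0.000718959456699246 [ 0.16984408  0.07208041 -0.98283132]
```

drive_tool([
  {"dx": -0.0067,"dy": 0,"dz": 0.0054,"wx": 0,"wy": 0,"wz": 0},
  {"dx": -0.013,"dy": 0,"dz": 0.0065,"wx": 0,"wy": 0,"wz": 0},
  {"dx": -0.02,"dy": 0,"dz": 0.0078,"wx": 0,"wy": 0,"wz": 0},
  {"dx": -0.027,"dy": 0,"dz": 0.009,"wx": 0,"wy": 0,"wz": 0},
  {"dx": -0.035,"dy": 0,"dz": 0.0105,"wx": 0,"wy": 0,"wz": 0},
  {"dx": -0.043,"dy": 0,"dz": 0.012,"wx": 0,"wy": -1,"wz": 0},
  {"dx": -0.05,"dy": 0,"dz": 0.0135,"wx": 0,"wy": -2,"wz": 0},
  {"dx": -0.057,"dy": 0,"dz": 0.0148,"wx": 0,"wy": -3,"wz": 0},
  {"dx": -0.063,"dy": 0,"dz": 0.016,"wx": 0,"wy": -4,"wz": 0},
  {"dx": -0.068,"dy": 0,"dz": 0.0168,"wx": 0,"wy": -4,"wz": 0},
  {"dx": -0.07,"dy": 0,"dz": 0.0172,"wx": 0,"wy": -4,"wz": 0},
], gripper=0)

```text
time_s: 24.45
tcp_pos: [0.5276, 0.1423, 0.0375]
ee_rot: [[-0.904, -0.36, 0.231], [-0.347, 0.933, 0.096], [-0.25, 0.007, -0.968]]
wrist_force: [-0.6, 0.6, -0.5]
gripper_width: 0.005
```

```bash
python3 chk.py s10
```

```text
24.45 [0.52762587 0.14229854 0.03747386] [  33.42901606   21.66764091  -38.25887193    9.80674045  -16.06874482
 -111.46260112] [-0.5663831   0.58038707 -0.4587593 ]
mill -0.11202472424851562 -0.0005766848730002286 [ 0.23086061  0.09590273 -0.96824896]
```

View pics/s10.png

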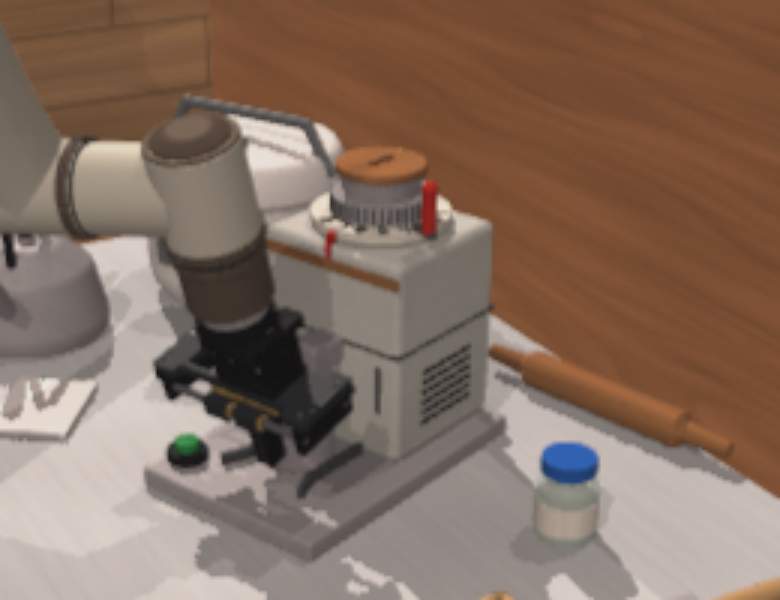

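drive_tool([
  {"dx": -0.003,"dy": 0,"dz": 0.0007,"wx": 0,"wy": 0,"wz": 0},
  {"dx": -0.006,"dy": 0,"dz": 0.0015,"wx": 0,"wy": 0,"wz": 0},
  {"dx": -0.008,"dy": 0,"dz": 0.002,"wx": 0,"wy": 0,"wz": 0},
  {"dx": -0.009,"dy": 0,"dz": 0.0023,"wx": 0,"wy": 0,"wz": 0},
])

```text
time_s: 24.9
tcp_pos: [0.5361, 0.1456, 0.0375]
ee_rot: [[-0.904, -0.36, 0.231], [-0.347, 0.933, 0.096], [-0.25, 0.007, -0.968]]
wrist_force: [-0.8, 0.0, 0.5]
gripper_width: 0.005
```

drive_tool([
  {"dx": -0.001,"dy": 0,"dz": 0.0002,"wx": 0,"wy": 0,"wz": 0},
  {"dx": -0.002,"dy": 0,"dz": 0.0005,"wx": 0,"wy": 0,"wz": 0},
  {"dx": -0.002,"dy": 0,"dz": 0.0005,"wx": 0,"wy": 0,"wz": 0},
])

```text
time_s: 25.2
tcp_pos: [0.5369, 0.1456, 0.0372]
ee_rot: [[-0.905, -0.36, 0.229], [-0.347, 0.933, 0.095], [-0.248, 0.006, -0.969]]
wrist_force: [-5.2, -0.6, 2.1]
gripper_width: 0.008
```

```bash
python3 chk.py s11
python3 - <<'E'
from h import *
cv2.imwrite("pics/w11.png",cams.capture("wrist")[:,:,::-1])
E
```

```text
25.2 [0.5368799  0.14562947 0.03718728] [  33.18272054   22.44544185  -36.54192153    9.01620757  -17.11404548
 -110.44687103] [-5.21057668 -0.61179387  2.1372872 ]
mill -0.10219194972721854 -0.0007848286159842163 [ 0.22888233  0.09457533 -0.968849  ]
```

View pics/s11.png

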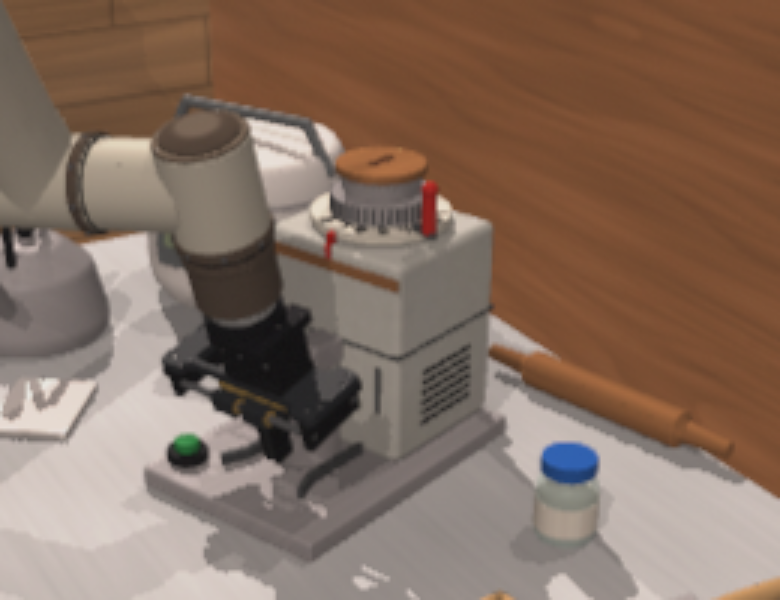

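drive_tool([
  {"dx": -0.001,"dy": 0,"dz": 0.0002,"wx": 0,"wy": 0,"wz": 0},
  {"dx": -0.001,"dy": 0,"dz": 0.0002,"wx": 0,"wy": 0,"wz": 0},
])

```text
time_s: 25.5
tcp_pos: [0.5371, 0.1456, 0.037]
ee_rot: [[-0.905, -0.359, 0.228], [-0.347, 0.933, 0.094], [-0.246, 0.006, -0.969]]
wrist_force: [-7.3, -1.4, 3.8]
gripper_width: 0.008
```

```bash
python3 chk.py s12
```

```text
25.5 [0.53711365 0.14557206 0.03703095] [  33.16627021   22.4971983   -36.42376978    8.92969631  -17.26648652
 -110.35332787] [-7.28064318 -1.42584737  3.80127118]
mill -0.10199432572795658 -0.0009222249087318876 [ 0.22763525  0.09372984 -0.9692249 ]
```

drive_tool([
  {"dx": 0.01,"dy": 0,"dz": -0.0025,"wx": 0,"wy": 0,"wz": 0},
  {"dx": 0.03,"dy": 0,"dz": -0.0075,"wx": 0,"wy": 3,"wz": 0},
  {"dx": 0.058,"dy": 0,"dz": -0.0148,"wx": 0,"wy": 9,"wz": 0},
  {"dx": 0.058,"dy": 0,"dz": -0.0148,"wx": 0,"wy": 14,"wz": 0},
  {"dx": 0.033,"dy": 0,"dz": -0.112,"wx": 0,"wy": 14,"wz": 0},
  {"dx": 0.033,"dy": 0,"dz": -0.112,"wx": 0,"wy": 14,"wz": 0},
  {"dx": 0.033,"dy": 0,"dz": -0.112,"wx": 0,"wy": 14,"wz": 0},
  {"dx": 0.033,"dy": 0,"dz": -0.112,"wx": 0,"wy": 14,"wz": 0},
])

```text
time_s: 26.35
tcp_pos: [0.4841, 0.125, 0.1392]
ee_rot: [[-0.933, -0.36, 0.009], [-0.36, 0.933, 0.012], [-0.013, 0.007, -1.0]]
wrist_force: [-1.2, -0.7, -0.1]
gripper_width: 0.007
```

```bash
python3 chk.py s13
python3 - <<'E'
from h import *
import pickle
s=r.sense();pickle.dump(s,open("s13.pkl","wb"));print(s["ee_rot"])
cv2.imwrite("pics/w13.png",cams.capture("wrist")[:,:,::-1])
cv2.imwrite("pics/sc13.png",cams.capture("scene")[:,:,::-1])
E
```

```text
26.35 [0.48409256 0.12496438 0.13916331] [  32.94424445   14.30612647  -24.03305627   -0.33918966  -50.84468208
 -101.6538811 ] [-1.16626564 -0.68902488 -0.09974202]
mill -0.15887736020606844 -0.0011514350248251412 [ 0.009464    0.01160305 -0.99988789]
[[-0.93312397 -0.35950131  0.00620255]
 [-0.35943378  0.93311861  0.0098494 ]
 [-0.00932858  0.0069613  -0.99993226]]
```

View pics/s13.png

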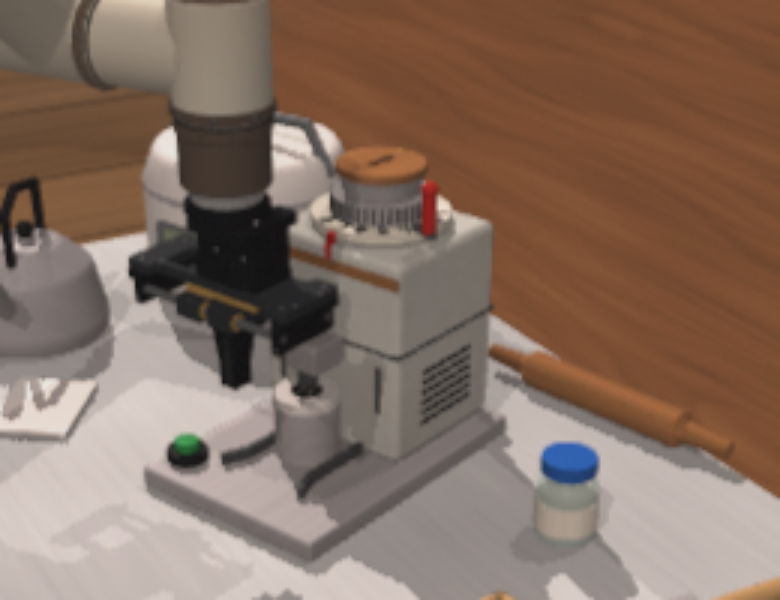

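View pics/w13.png

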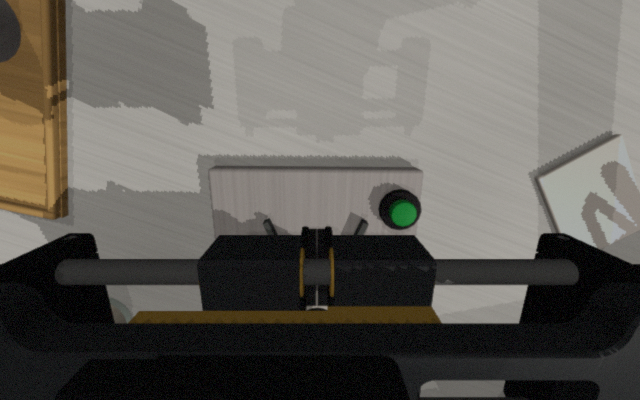

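Run:
```python
from h import *
import pickle
s=pickle.load(open("s13.pkl","rb"))
print("btn",plane("wrist",(404,213.5),.04,s))
a=cams.capture("side")[:,:,::-1];b=cv2.imread("pics/sc13.png")
cv2.imwrite("pics/c13.png",np.hstack([cv2.resize(a[105:150,285:345],(400,300),interpolation=2),cv2.resize(b[235:310,360:460],(400,300),interpolation=2)]))
print("inlet",plane("side",(293.3,187.3),.092), np.array([.632,.183])+np.array([.9335,.3585])*-.06)
```

```text
btn [0.46608434 0.21244277 0.04      ]
inlet [0.58681217 0.16995818 0.092     ] [0.57599 0.16149]
```

View pics/c13.png

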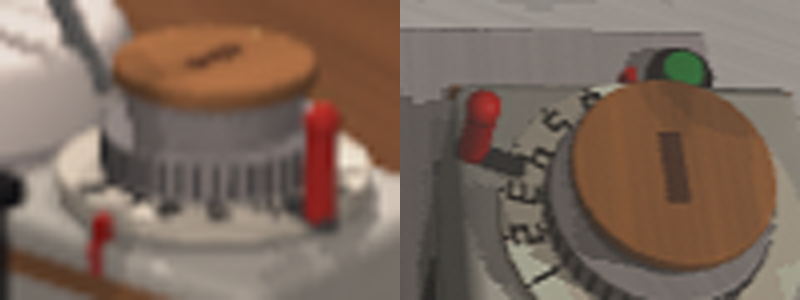

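drive_tool([
  {"dx": 0,"dy": 0,"dz": -0.05,"wx": 0,"wy": 0,"wz": 0},
  {"dx": 0,"dy": 0,"dz": -0.1,"wx": 0,"wy": 0,"wz": 0},
  {"dx": 0,"dy": 0,"dz": -0.15,"wx": 0,"wy": 0,"wz": 0},
  {"dx": 0,"dy": 0,"dz": -0.2,"wx": 0,"wy": 0,"wz": 0},
  {"dx": 0,"dy": 0,"dz": -0.25,"wx": 0,"wy": 0,"wz": 0},
  {"dx": -0.02,"dy": 0,"dz": -0.29,"wx": 0,"wy": 0,"wz": 0},
  {"dx": -0.25,"dy": 0,"dz": -0.31,"wx": 0,"wy": 0,"wz": 0},
  {"dx": -0.25,"dy": 0,"dz": -0.31,"wx": 0,"wy": 0,"wz": 0},
  {"dx": -0.25,"dy": 0,"dz": -0.31,"wx": 0,"wy": 0,"wz": 0},
  {"dx": -0.25,"dy": 0,"dz": -0.31,"wx": 0,"wy": 0,"wz": 0},
  {"dx": -0.25,"dy": 0,"dz": -0.31,"wx": 0,"wy": 0,"wz": 0},
  {"dx": -0.25,"dy": 0,"dz": -0.31,"wx": 0,"wy": 0,"wz": 0},
  {"dx": -0.25,"dy": 0,"dz": -0.31,"wx": 0,"wy": 0,"wz": 0},
])

```text
time_s: 27.85
tcp_pos: [0.7159, 0.2122, 0.4452]
ee_rot: [[-0.933, -0.36, -0.001], [-0.36, 0.933, 0.006], [-0.001, 0.006, -1.0]]
wrist_force: [0.0, 0.2, 0.5]
gripper_width: 0.006
```

Run:
```python
from h import *
s=r.sense();print(s["time_s"],s["tcp_pos"],s["joints"])
w=cams.capture("wrist")[:,:,::-1]
cv2.imwrite("pics/w14.png",cv2.resize(w[60:240,190:430],(800,600),interpolation=2))
a=cams.capture("side")[:,:,::-1]
cv2.imwrite("pics/s14.png",cv2.resize(a[100:250,230:380],(600,600),interpolation=2))
```

```text
27.85 [0.71594101 0.21220162 0.44515815] [  28.73668706   35.52723389   53.78359197   -0.3246482  -108.12927782
  -97.75321179]
```

View pics/w14.png

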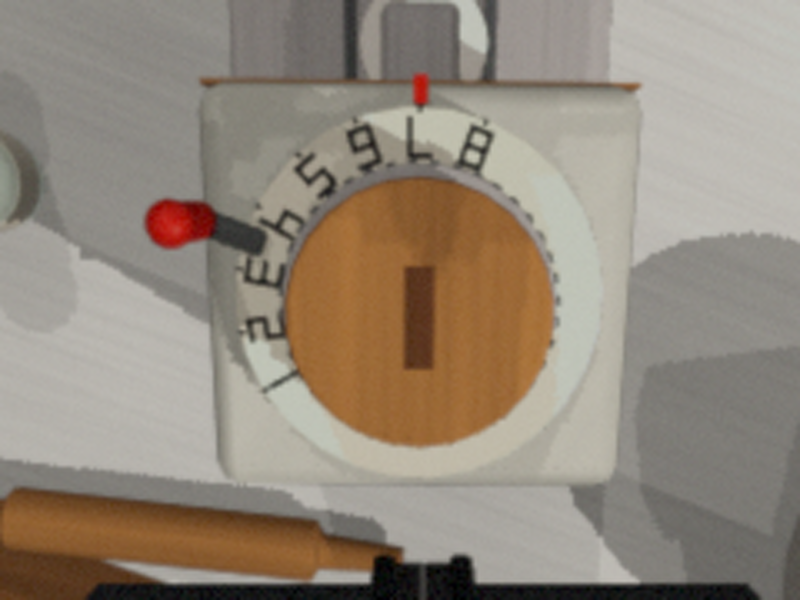

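View pics/s14.png

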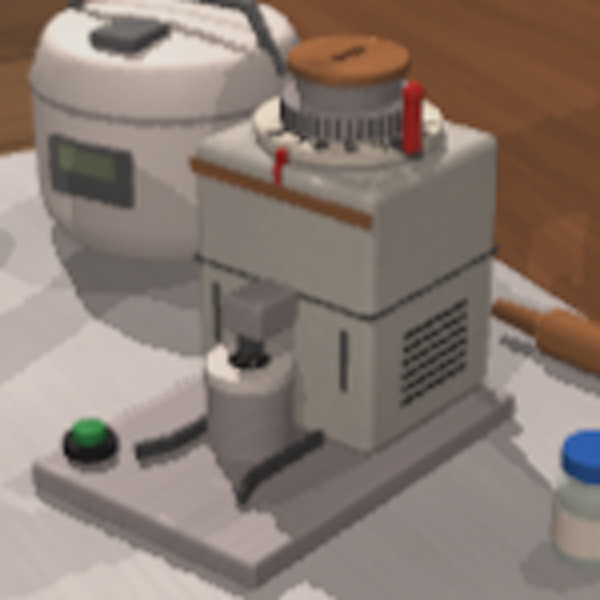

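drive_tool([
  {"dx": 0.2335,"dy": 0.0895,"dz": 0,"wx": 0,"wy": 0,"wz": 0},
  {"dx": 0.2335,"dy": 0.0895,"dz": 0,"wx": 0,"wy": 0,"wz": 0},
  {"dx": 0.2335,"dy": 0.0895,"dz": 0,"wx": 0,"wy": 0,"wz": 0},
  {"dx": 0.2335,"dy": 0.0895,"dz": 0,"wx": 0,"wy": 0,"wz": 0},
  {"dx": 0.2335,"dy": 0.0895,"dz": 0,"wx": 0,"wy": 0,"wz": 0},
  {"dx": 0.2335,"dy": 0.0895,"dz": 0.02,"wx": 0,"wy": 0,"wz": 0},
  {"dx": 0.2335,"dy": 0.0895,"dz": 0.07,"wx": 0,"wy": 0,"wz": 0},
  {"dx": 0.2335,"dy": 0.0895,"dz": 0.12,"wx": 0,"wy": 0,"wz": 0},
  {"dx": 0.2335,"dy": 0.0895,"dz": 0.17,"wx": 0,"wy": 0,"wz": 0},
  {"dx": 0.2335,"dy": 0.0895,"dz": 0.22,"wx": 0,"wy": 0,"wz": 0},
  {"dx": 0.2335,"dy": 0.0895,"dz": 0.27,"wx": 0,"wy": 0,"wz": 0},
  {"dx": 0.2335,"dy": 0.0895,"dz": 0.31,"wx": 0,"wy": 0,"wz": 0},
  {"dx": 0.2335,"dy": 0.0895,"dz": 0.345,"wx": 0,"wy": 0,"wz": 0},
  {"dx": 0.2335,"dy": 0.0895,"dz": 0.37,"wx": 0,"wy": 0,"wz": 0},
  {"dx": 0.2335,"dy": 0.0895,"dz": 0.38,"wx": 0,"wy": 0,"wz": 0},
  {"dx": 0.2335,"dy": 0.0895,"dz": 0.38,"wx": 0,"wy": 0,"wz": 0},
  {"dx": 0.2335,"dy": 0.0895,"dz": 0.38,"wx": 0,"wy": 0,"wz": 0},
])

```text
time_s: 29.65
tcp_pos: [0.4673, 0.2149, 0.0705]
ee_rot: [[-0.933, -0.361, 0.008], [-0.36, 0.933, 0.011], [-0.012, 0.007, -1.0]]
wrist_force: [0.9, 0.4, 0.2]
gripper_width: 0.007
```

```bash
python3 chk.py s15
```

```text
29.65 [0.46727474 0.21492119 0.07054359] [  42.70419253   20.81763216  -26.72755914   -0.2318764   -41.68055173
 -111.39812713] [0.924512   0.41381809 0.20793217]
mill -0.14232728177644544 0.08885244100377859 [ 0.00810795  0.01114501 -0.99990502]
```

View pics/s15.png

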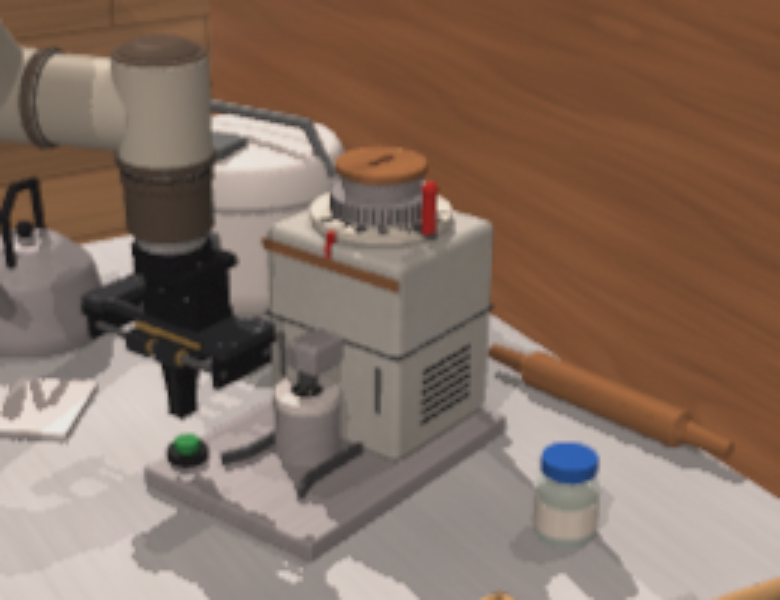

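drive_tool([
  {"dx": 0.0026,"dy": -0.0032,"dz": 0.015,"wx": 0,"wy": 0,"wz": 0},
  {"dx": 0.0026,"dy": -0.0032,"dz": 0.025,"wx": 0,"wy": 0,"wz": 0},
  {"dx": 0.0026,"dy": -0.0032,"dz": 0.029,"wx": 0,"wy": 0,"wz": 0},
  {"dx": 0.0026,"dy": -0.0032,"dz": 0.032,"wx": 0,"wy": 0,"wz": 0},
  {"dx": 0.0026,"dy": -0.0032,"dz": 0.0345,"wx": 0,"wy": 0,"wz": 0},
  {"dx": 0.0026,"dy": -0.0032,"dz": 0.0365,"wx": 0,"wy": 0,"wz": 0},
  {"dx": 0.0026,"dy": -0.0032,"dz": 0.037,"wx": 0,"wy": 0,"wz": 0},
  {"dx": 0.0026,"dy": -0.0032,"dz": 0.037,"wx": 0,"wy": 0,"wz": 0},
])

```text
time_s: 30.5
tcp_pos: [0.4659, 0.2111, 0.0377]
ee_rot: [[-0.932, -0.363, 0.007], [-0.363, 0.932, 0.008], [-0.009, 0.005, -1.0]]
wrist_force: [-14.6, -4.1, 42.8]
gripper_width: 0.009
```

```bash
python3 chk.py s16
```

```text
30.5 [0.46593895 0.21105586 0.03768138] [  42.51722813   23.54205174  -28.83943659   -0.14792917  -37.00317448
 -111.13652289] [-14.55106291  -4.08643368  42.84345738]
mill -0.14495996502431593 0.08572302874109128 [ 0.00686679  0.00840427 -0.99994111]
```

View pics/s16.png

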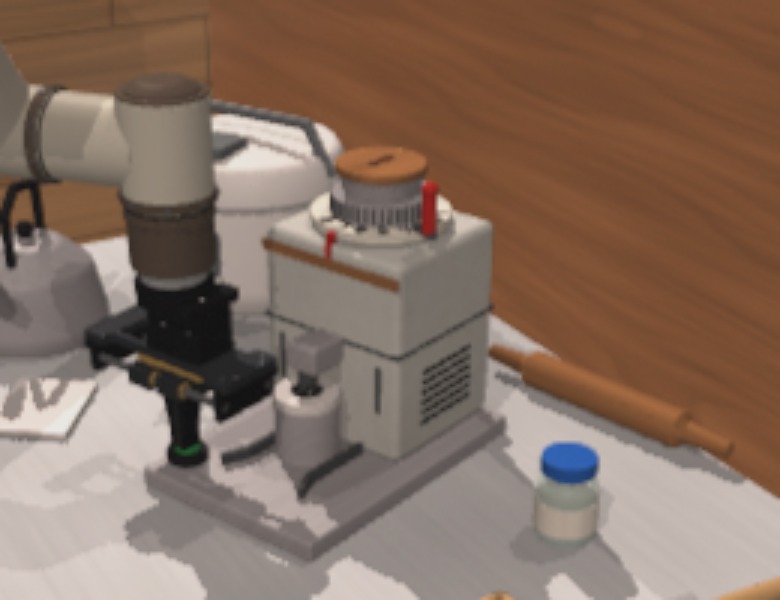

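drive_tool([
  {"dx": 0,"dy": 0,"dz": -0.02,"wx": 0,"wy": 0,"wz": 0},
  {"dx": 0,"dy": 0,"dz": -0.035,"wx": 0,"wy": 0,"wz": 0},
  {"dx": 0,"dy": -0.004,"dz": -0.04,"wx": 6,"wy": 0,"wz": 0},
  {"dx": 0,"dy": -0.011,"dz": -0.04,"wx": 13,"wy": 0,"wz": 0},
  {"dx": 0,"dy": -0.011,"dz": -0.04,"wx": 20,"wy": 0,"wz": 0},
  {"dx": 0,"dy": -0.011,"dz": -0.04,"wx": 20,"wy": 0,"wz": 0},
  {"dx": 0,"dy": -0.011,"dz": -0.04,"wx": 20,"wy": 0,"wz": 0},
])

```text
time_s: 31.25
tcp_pos: [0.4689, 0.2006, 0.0711]
ee_rot: [[-0.933, -0.338, 0.127], [-0.361, 0.88, -0.31], [-0.007, -0.335, -0.942]]
wrist_force: [-0.9, 0.1, 0.1]
gripper_width: 0.004
```

```bash
python3 chk.py s17; python3 -c "
from h import *
print(r.sense()['ee_rot'])"
```

```text
31.25 [0.468856   0.20062987 0.07109056] [  50.64119876   22.88302219  -34.91138619   24.81363173  -44.55488317
 -139.25748622] [-0.91483701  0.07057564  0.12635109]
mill -0.14597460993911276 0.07494461050538367 [ 0.12678035 -0.30971046 -0.9423408 ]
[[-0.93315352 -0.33629932  0.1269932 ]
 [-0.35939226  0.88049609 -0.309134  ]
 [-0.00785546 -0.33410986 -0.9425014 ]]
```

View pics/s17.png

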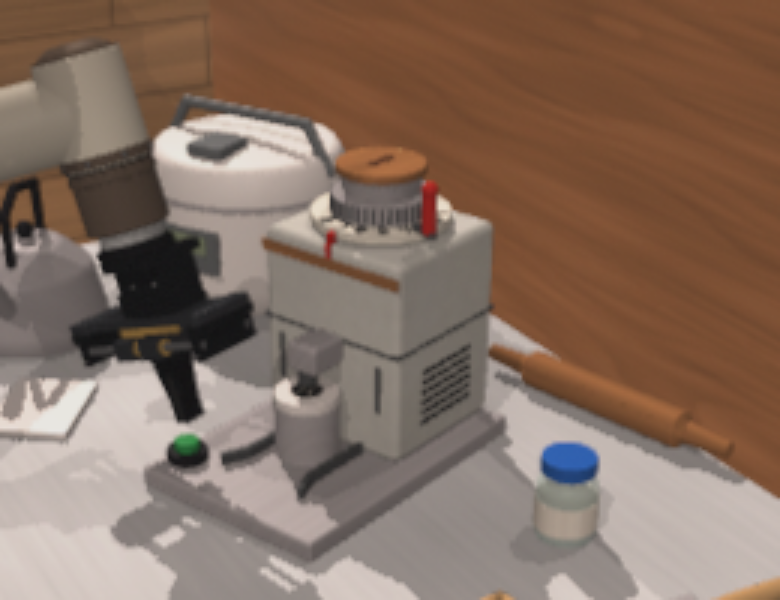

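drive_tool([
  {"dx": 0,"dy": 0.005,"dz": 0.0141,"wx": 0,"wy": 0,"wz": 0},
  {"dx": 0,"dy": 0.0074,"dz": 0.0207,"wx": 0,"wy": 0,"wz": 0},
  {"dx": 0,"dy": 0.009,"dz": 0.0254,"wx": 0,"wy": 0,"wz": 0},
  {"dx": 0,"dy": 0.01,"dz": 0.0282,"wx": 0,"wy": 0,"wz": 0},
  {"dx": 0,"dy": 0.0107,"dz": 0.0301,"wx": 0,"wy": 0,"wz": 0},
  {"dx": 0,"dy": 0.0107,"dz": 0.0301,"wx": 0,"wy": 0,"wz": 0},
])

```text
time_s: 31.9
tcp_pos: [0.4696, 0.1997, 0.0406]
ee_rot: [[-0.933, -0.336, 0.128], [-0.36, 0.879, -0.312], [-0.008, -0.338, -0.941]]
wrist_force: [-2.0, -1.6, 8.8]
gripper_width: 0.008
```

```bash
python3 chk.py s18
```

```text
31.9 [0.4696279  0.19965624 0.04058845] [  50.20981574   25.54798262  -37.22646817   27.58562052  -40.12052821
 -142.45186813] [-2.0088935  -1.64778159  8.7676725 ]
mill -0.14560309086233114 0.07375900173087384 [ 0.12815857 -0.31239723 -0.94126689]
```

View pics/s18.png

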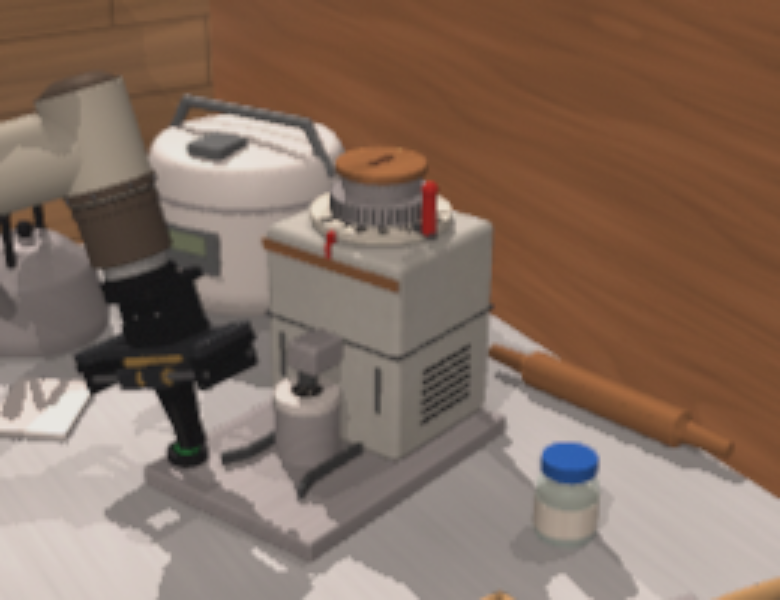

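drive_tool([
  {"dx": 0,"dy": 0.0007,"dz": 0.0019,"wx": 0,"wy": 0,"wz": 0},
  {"dx": 0,"dy": 0.001,"dz": 0.0028,"wx": 0,"wy": 0,"wz": 0},
  {"dx": 0,"dy": 0.001,"dz": 0.0028,"wx": 0,"wy": 0,"wz": 0},
])

```text
time_s: 32.25
tcp_pos: [0.4699, 0.1996, 0.04]
ee_rot: [[-0.933, -0.336, 0.13], [-0.36, 0.879, -0.314], [-0.009, -0.34, -0.941]]
wrist_force: [-9.3, -0.0, 24.6]
gripper_width: 0.006
```

```bash
python3 chk.py s19;python3 - <<'E'
from h import *
cv2.imwrite("pics/w19.png",cams.capture("wrist")[:,:,::-1])
a=cams.capture("side")[:,:,::-1]
cv2.imwrite("pics/s19b.png",cv2.resize(a[180:230,220:290],(784,560),interpolation=2))
E
```

```text
32.25 [0.46986789 0.1995992  0.04002048] [  50.22151942   25.60557807  -37.36860274   27.90160987  -39.99524928
 -142.76253616] [-9.31693859e+00 -2.42921690e-02  2.46382225e+01]
mill -0.14539951383961364 0.07361971875351049 [ 0.130134   -0.31376683 -0.94054002]
```

View pics/s19b.png

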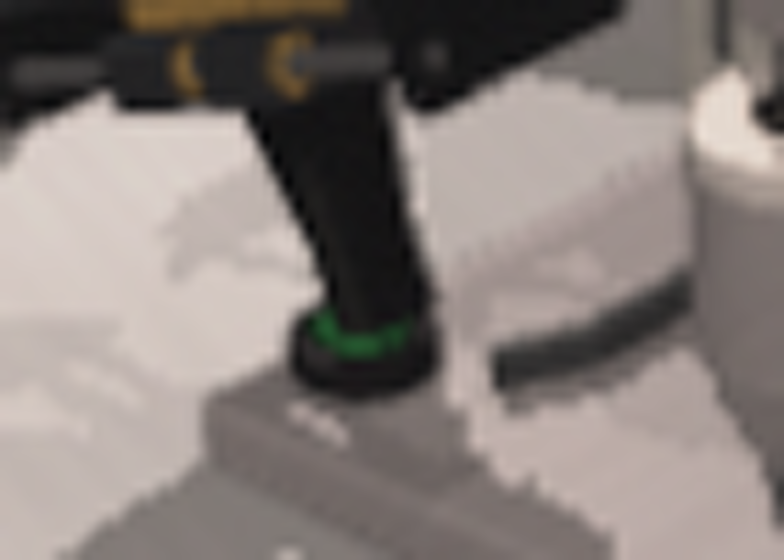

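View pics/w19.png

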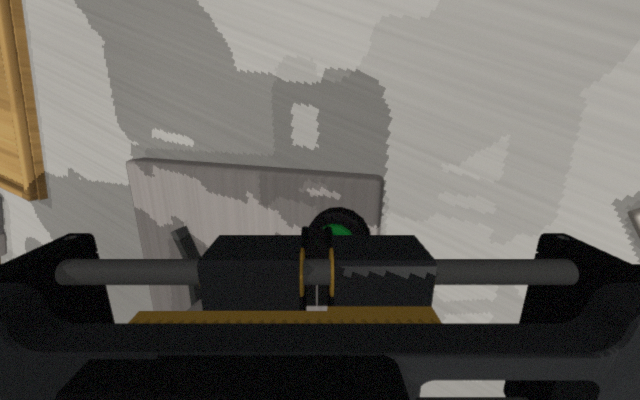

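Run:
```python
from h import *
o=cv2.imread("pics/side4.png");a=cams.capture("side")[:,:,::-1]
cv2.imwrite("pics/cmp.png",np.hstack([cv2.resize(i[190:225,235:270],(400,400),interpolation=0) for i in(o,a)]))
b=np.array([.4660,.2110])
X=np.array([.9335,.3585]);Y=np.array([-.3585,.9335])
for z in(.022,.034,.036,.038,.040):
    # front(nearest cam) rim points
    m=cams.camera_model("side");c=-np.array(m["extrinsics"])[:3,:3].T@np.array(m["extrinsics"])[:3,3]
    d=c[:2]-b;d/=np.linalg.norm(d)
    q=proj("side",np.append(b+.013*d,z));q2=proj("side",np.append(b,z));q3=proj("side",np.append(b+.021*d,z))
    print(z,(q-[235,190])*400/35,(q3-[235,190])*400/35)
```

```text
0.022 [190.5616432  274.64337892] [191.56406432 290.30830904]
0.034 [188.00866548 234.74775363] [189.00279411 250.28309608]
0.036 [187.58117337 228.06729379] [188.57390375 243.58078565]
0.038 [187.15310797 221.37787501] [188.14443543 236.86944347]
0.04 [186.72446811 214.67947926] [187.71438799 230.14905129]
```

View pics/cmp.png

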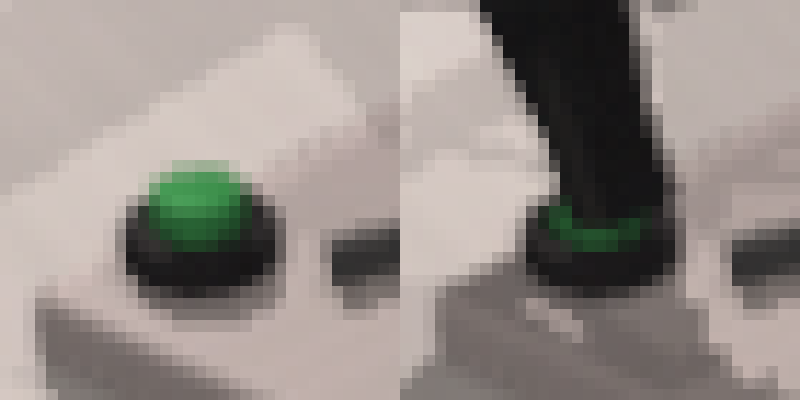

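drive_tool([
  {"dx": 0,"dy": -0.001,"dz": -0.0028,"wx": 0,"wy": 0,"wz": 0},
  {"dx": 0,"dy": -0.0013,"dz": -0.0038,"wx": 0,"wy": 0,"wz": 0},
  {"dx": 0,"dy": -0.0013,"dz": -0.0038,"wx": 0,"wy": 0,"wz": 0},
])

```text
time_s: 32.75
tcp_pos: [0.4695, 0.1997, 0.0412]
ee_rot: [[-0.933, -0.336, 0.128], [-0.359, 0.88, -0.311], [-0.008, -0.337, -0.942]]
wrist_force: [-0.8, -2.4, 4.9]
gripper_width: 0.008
```

```bash
cat > fz.py <<'E'
from h import *
f=[]
for i in range(4):
    s=r.sense();f.append(np.append(s["wrist_force"],s["tcp_pos"][2]*1000));cams.capture("side")
print(s["time_s"],np.mean(f,0))
E
python3 fz.py
```

```text
32.9 [ 0.06548542 -2.89243229  5.57135506 40.88130215]
```

drive_tool([
  {"dx": 0,"dy": -0.0007,"dz": -0.0019,"wx": 0,"wy": 0,"wz": 0},
  {"dx": 0,"dy": -0.0007,"dz": -0.0019,"wx": 0,"wy": 0,"wz": 0},
])

```text
time_s: 33.15
tcp_pos: [0.4695, 0.2002, 0.0424]
ee_rot: [[-0.933, -0.336, 0.128], [-0.36, 0.88, -0.311], [-0.008, -0.336, -0.942]]
wrist_force: [-0.1, -2.7, 3.5]
gripper_width: 0.005
```

```bash
python3 fz.py
```

```text
33.3 [ 0.35248975 -2.99826927  3.28542187 42.37671779]
```

drive_tool([
  {"dx": 0,"dy": -0.0007,"dz": -0.0019,"wx": 0,"wy": 0,"wz": 0},
  {"dx": 0,"dy": -0.0007,"dz": -0.0019,"wx": 0,"wy": 0,"wz": 0},
])

```text
time_s: 33.55
tcp_pos: [0.4695, 0.2006, 0.0445]
ee_rot: [[-0.933, -0.337, 0.128], [-0.36, 0.88, -0.31], [-0.008, -0.335, -0.942]]
wrist_force: [-0.3, -2.5, 2.1]
gripper_width: 0.005
```

```bash
python3 fz.py
```

```text
33.7 [ 0.33003268 -2.23360529  2.6471308  44.42154771]
```

drive_tool([
  {"dx": 0,"dy": -0.0007,"dz": -0.0019,"wx": 0,"wy": 0,"wz": 0},
  {"dx": 0,"dy": -0.0007,"dz": -0.0019,"wx": 0,"wy": 0,"wz": 0},
])

```text
time_s: 33.95
tcp_pos: [0.4695, 0.2006, 0.0466]
ee_rot: [[-0.933, -0.337, 0.128], [-0.36, 0.88, -0.31], [-0.008, -0.335, -0.942]]
wrist_force: [-0.5, -0.5, 1.4]
gripper_width: 0.007
```

```bash
python3 fz.py
```

```text
34.1 [-0.24645409 -0.38419847  1.93111764 46.47600005]
```

drive_tool([
  {"dx": 0,"dy": -0.013,"dz": -0.038,"wx": 0,"wy": 0,"wz": 0},
  {"dx": 0,"dy": -0.03,"dz": -0.08,"wx": -6,"wy": 0,"wz": 0},
  {"dx": 0.02,"dy": -0.04,"dz": -0.113,"wx": -13,"wy": 0,"wz": 0},
  {"dx": 0.03,"dy": -0.05,"dz": -0.15,"wx": -20,"wy": 0,"wz": 0},
  {"dx": 0.03,"dy": -0.067,"dz": -0.188,"wx": -20,"wy": 0,"wz": 0},
  {"dx": 0.03,"dy": -0.067,"dz": -0.188,"wx": -20,"wy": 0,"wz": 0},
  {"dx": 0.03,"dy": -0.067,"dz": -0.188,"wx": -20,"wy": 0,"wz": 0},
])

```text
time_s: 34.85
tcp_pos: [0.4401, 0.1891, 0.2466]
ee_rot: [[-0.933, -0.359, 0.007], [-0.359, 0.933, 0.011], [-0.01, 0.008, -1.0]]
wrist_force: [-0.3, -0.6, -0.7]
gripper_width: 0.005
```

```bash
python3 chk.py s20;python3 - <<'E'
from h import *
cv2.imwrite("pics/sc20.png",cams.capture("scene")[:,:,::-1])
cv2.imwrite("pics/sd20.png",cams.capture("side")[:,:,::-1])
E
```

```text
34.85 [0.44013048 0.18912461 0.24657542] [  42.59273085    6.27377066  -17.27175482   -0.23713679  -65.73241754
 -111.44004901] [-0.27522421 -0.61187376 -0.70009617]
mill -0.17691451978416445 0.07450254888579584 [ 0.00672607  0.01130856 -0.99991343]
```

View pics/sc20.png

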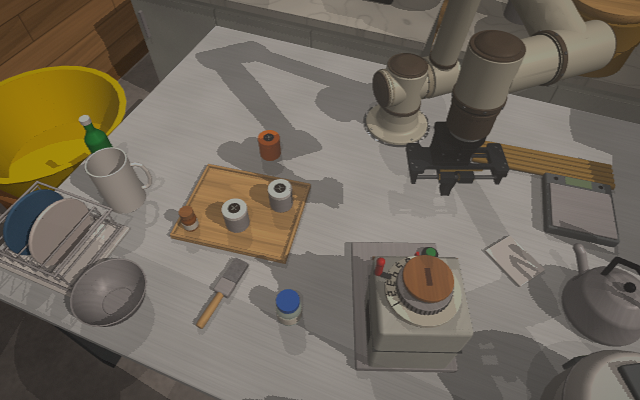

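View pics/sd20.png

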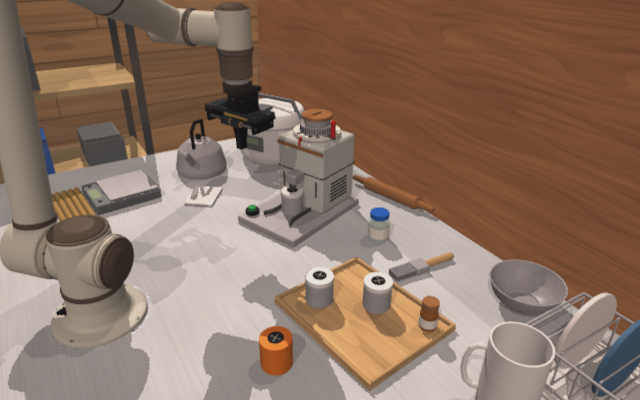

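```bash
python3 -c "
from station import ticket
print(ticket.finish_job())"
```

```text
the job is handed in; nothing more can be done
None
```

The mill is set and started, and the job is handed in at about 35 s.

- **Collar:** I turned it from 1 to 7. A wrist picture taken from above after letting go shows 7 at the red mark.
- **Canisters:** Lifting gave about 3.1 N, 3.0 N and 1.4 N, so the third, on the tray's far-right side, is the empty one. The two full ones stand upright on the tray.
- **Placing:** I set the empty canister on the front of the deck, then pushed it back low down until it stopped against the housing (5 to 7 N, no further movement). It stands upright under the spout. One rough camera reading put its inlet about 13 mm from where I expected it. I did not follow that up, because the inlet was partly hidden by the spout and the push had stopped where predicted.
- **Start button:** I pressed it last. The first press, with the fingers upright, stopped at 43 N on the wrist after only about 2 mm, so I did not trust it. I pressed again with the tool tilted. The force rose like a spring to a firm stop, with contact over about 6 mm of travel, so I take that press as full.

The final pictures show the jars and brush in place and the arm clear of everything.

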